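# Pack the lunch crate, lay its cover board and bolt it shut

## Task

Pack the pine lunch crate: set the closed glass food container flat on the crate's floor, right way up, in the empty room beside the snack box, then let go and lay the plywood cover board flat on the four corner posts inside the crate, its steel keeper on the bolt's side. Then slide the barrel bolt all the way across through the keeper and, once it is fully home, turn its red handle down towards the robot into the notch. Let go of everything and leave the other things on the table where they stand.

Things in the scene. Friction and masses are not known exactly. Their poses are not given: they have to be found in the camera images.
- crate: open pine lunch crate fixed to the table, 155 (x) x 190 (y) x 80 mm high, walls 10 mm, floor 8 mm; inside 135 x 170 mm. Origin: centre of its underside; x away from the robot, y towards the end away from the bolt, z up. In each inner corner a dark post 12 x 12 mm, top 70 mm above the table, for the board to rest on. The snack box stands in its +y half
- bay (a point): middle of the empty room on the crate's floor for the glass container, at crate x 0, y -22 mm, 8 mm above the table; its long side lies along crate x, with 30 mm or more free either side for the fingers
- notch (a point): the notch, 22 mm wide, at crate y -155 mm, height 100 mm, in the dark steel guard along the robot's side of the bolt (crate x -20 to -14, y -240 to -128 mm, top 120 mm high). The bolt's axis runs along crate y at x 0, 100 mm high, on a brown block outside the -y wall (x -25 to 25, y -95 to -267 mm, 85 mm high). Only in the notch can the handle be turned down
- tub: closed glass food container with blue snap lid, 115 (x) x 62 (y) x 52 mm high, 0.3 to 0.6 kg, grasped across its 62 mm width. Origin: centre of its underside; z up
- board: loose plywood cover board, 126 (x) x 160 (y) x 9 mm thick, about 0.2 kg. Origin: centre of its underside; z up. On its top, centred at y +10 mm, a dark wooden grip bar 70 (x) x 18 (y) x 40 mm high, and centred at y -56 mm the steel keeper. Lies in the crate with about 5 mm of play all round, its x and y along the crate's, underside 70 mm above the table
- grip (a point): point in the board's grip bar to grasp, pinched across its 18 mm width (board y), 37 mm above the board's underside, 12 mm below the bar's top
- keeper (a point): centre of the opening of the steel keeper, a bridge on the board 44 (x) x 14 (y) mm, its opening 32 mm wide and 34 mm high from the board's top, through which the bolt passes along y; the keeper's top is 48 mm above the board's underside
- bolt (a joint): travel of the barrel bolt in m: 0 drawn back, grows as the bolt slides along the crate's +y towards and over the board, 0.070 is fully home (a hard stop, the handle then faces the notch). Friction about 2 N; stays where it is left
- bolt_tip (a point): free end of the bolt (14 mm diameter rod): at crate y -104 mm when drawn back, -34 mm when home
- lever (a joint): angle of the bolt's handle in rad: 0 upright, 1.57 level, pointing to the crate's -x (towards the robot) and lying in the notch; negative leans away from the robot (to -0.30). Cannot pass about 0.4 unless the bolt is home. Light friction (0.06 N m); stays where it is left
- knob (a point): centre of the handle's red knob, a cylinder 22 mm in diameter and 24 mm long along crate y with flat ends, 60 mm from the bolt's axis on a 10 mm stem; it moves along with the bolt: at crate y -225 mm when drawn back, -155 mm when home. Can be pinched along y by its flat ends and slid; as it is turned down it pivots between the fingers
- snack: cardboard snack box with orange band, 100 x 40 x 45 mm high, already in the crate's +y half; origin: centre of its underside. Leave it in the crate
- cup: white enamel tin cup, 80 mm in diameter, 80 mm high, origin: centre of its underside. Leave alone
- plate_a: small teal melamine plate, 124 mm in diameter, 16 mm high, origin: centre of its underside. Leave alone
- plate_b: yellow melamine plate, 160 mm in diameter, 18 mm high, origin: centre of its underside. Leave alone
- soap: green bottle, 60 mm in diameter, 170 mm high, origin: centre of its underside. Leave alone
- jar: amber jar, 72 mm in diameter, 100 mm high, origin: centre of its underside. Leave alone
- tin: aluminium can, 70 mm in diameter, 100 mm high, origin: centre of its underside. Leave alone
Mind the look-alikes: they are no part of the job. There is more than one size of the snack; the one meant has the size given above.

How it is judged:
On the way, in this order (a step that is already met when the one before it is completed fails the run):
1. the glass container stands on the crate's floor beside the snack box, released, before the board is laid (x of tub in the frame of crate between -0.04 and 0.04 m and y of tub in the frame of crate between -0.06 and 0.02 m and z of tub in the frame of crate between 0.003 and 0.014 m and angle between tub's own z axis and vertical below 0.1 rad and contact force between the fingers and tub below 0.2 N and not (x of board in the frame of crate between -0.01 and 0.01 m and y of board in the frame of crate between -0.01 and 0.01 m and z of board in the frame of crate between 0.065 and 0.075 m and angle between board's own z axis and vertical below 0.06 rad and angle between the y axis of board and the y axis of crate, either way round below 0.15 rad and y of keeper in the frame of crate below 0 m)), for 0.2 s.
2. the board lies on the four posts, keeper on the bolt's side, released, the bolt still drawn back (x of board in the frame of crate between -0.01 and 0.01 m and y of board in the frame of crate between -0.01 and 0.01 m and z of board in the frame of crate between 0.065 and 0.075 m and angle between board's own z axis and vertical below 0.06 rad and angle between the y axis of board and the y axis of crate, either way round below 0.15 rad and y of keeper in the frame of crate below 0 m and contact force between the fingers and board below 0.2 N and value of joint bolt below 0.04 m), for 0.2 s.
3. the bolt is slid home through the keeper with its handle still up (value of joint bolt above 0.064 m and value of joint lever below 0.7 rad), for 0.1 s.
4. the handle is turned down into the notch (value of joint bolt above 0.064 m and value of joint lever above 1.35 rad), for 0.2 s.
At the end, for the whole second after the job is handed in: Container flat on the crate floor (40 mm of its middle in x, y -60 to +20 mm); board flat on the posts within 10 mm and 0.15 rad, keeper on the bolt's side; bolt over 64 mm across, handle over 1.35 rad down; snack box upright in its half; all released, at rest (all of step 4 and x of tub in the frame of crate between -0.04 and 0.04 m and y of tub in the frame of crate between -0.06 and 0.02 m and z of tub in the frame of crate between 0.003 and 0.014 m and angle between tub's own z axis and vertical below 0.1 rad and x of board in the frame of crate between -0.01 and 0.01 m and y of board in the frame of crate between -0.01 and 0.01 m and z of board in the frame of crate between 0.065 and 0.075 m and angle between board's own z axis and vertical below 0.06 rad and angle between the y axis of board and the y axis of crate, either way round below 0.15 rad and y of keeper in the frame of crate below 0 m and linear speed of each of tub, board below 0.02 m/s and contact force between the fingers and tub below 0.2 N and contact force between the fingers and board below 0.2 N and y of snack in the frame of crate between 0.03 and 0.08 m and angle between snack's own z axis and vertical below 0.15 rad); the robot touches nothing.
It fails at once if the cup, a plate, the soap bottle, the jar or the can is pushed more than 40 mm from its place (distance of any of cup, plate_a, plate_b, soap, jar, tin from where it was at the start of the episode above 0.04 m).
It fails at once if the snack box is pushed more than 30 mm from its place (distance of snack from where it was at the start of the episode above 0.03 m).
It fails at once if the glass container is tipped by more than 0.6 rad (angle between tub's own z axis and vertical above 0.6 rad).
It also fails if it takes over 69 s, if anything falls off the work surface, if the arm or the gripper's body presses on something with over 40 N, if the wrist force passes 120 N, or if a joint passes its speed limit or range.

## Robot

A 7-joint arm with a two-finger parallel gripper is mounted at the origin on the work surface. World frame = base frame: x ahead of the robot, y to its left, z up, the work surface at z = 0. Lengths are in m, angles in rad, forces in N, time in s.
With the tool pointing down it reaches from about 0.425 to 1.025 m from the base axis. Payload 3.6 kg.
Tool frame: the origin (TCP) lies between the finger pads; the fingertips stand arm.tcp_to_tips ahead of it and the grasp point (between the pads) lies 6 mm ahead of it (arm.tcp_to_tips is the distance from the TCP to the fingertips, in m); x points along the fingers, z is the direction in which the jaws open and shut, and the axes are right-handed (so a half turn about x gives the same grasp; the last joint's range is limited). The gripper opens to 85 mm and grips with 20 to 120 N. Pads are 22 mm wide; open, the fingers measure 114 mm over their backs; the gripper's body (76 mm by 85 mm) begins 54 mm behind the grasp point. The pads swing forward as they close: fully open they stand 13 mm farther back than shut.
Start: joints at [-1.258, 0.591, 0.048, 1.609, -0.033, 0.943, -0.034], TCP at [0.286, 0.666, 0.256] pointing down, gripper open.
Joint ranges: [-2.69, 2.69], [-0.47, 2.24], [-1.27, 1.36], [0.19, 2.51], [-1.53, 4.68], [0.08, 2.07], [-3.09, 3.09]. Speed limits (rad/s): [2.57, 2.57, 3.14, 3.14, 3.14, 3.14, 3.14].

## Interface

Orientations are given as a rotation vector (axis times angle).
In Python, from bench import telemetry, vision, arm gives the robot as it stands.
- The arm moves only by the shell command python3 -m handwheel 'ROWS' [FORCE]. ROWS is JSON, a list of rows, each a list of 7 numbers: the shift along the tool's x, y, z in m, then the turn, a rotation vector about the tool's x, y, z in rad, then the opening, from 0 (shut) to 1 (fully open). In form: [[dx, dy, dz, rx, ry, rz, grip], ...]. A call has 1 to 12 rows; each row is the pose to reach, as a shift and turn from the pose measured when the call began, along the tool's axes at that moment; what a row does not reach only later rows make up. A row lasts 1/12 s, in which the tool goes at most 41.7 mm and 7.16 degrees, less where a joint would pass 70% of its speed; a pose out of reach is approached as far as the arm can. A call with a gripper value outside its range is refused whole. The fingers move at their own pace and stop on an object; FORCE is the grip in N (left out, the last holds). Time passes only in rows, so rows that repeat a pose let the fingers close. It gives the time, the measured TCP pose, the force and the opening at its end, in the units of the state.
- telemetry.get_obs(): the state, without advancing time (a new reading comes with each control period).
- vision.read_camera(name): name is "scene" or "top"; returns a dict with "pixels" (384x512x3 uint8, red, green, blue), "fx", "fy", "cx", "cy" (pixels), "R" (3x3) and "t" (3): a world point X has camera coordinates R X + t. Camera axes: x right, y down, z forward; pixel columns grow to the right and rows downward; lengths in m; the calibration is good to about 2 mm. A picture is of the moment at which its call begins. There is no depth.
- arm.hand_in(): hands the job in, once; it reports no verdict.
The state is a dict: "clock": time; "joint_positions": joint angles; "dq": joint speeds; "joint_efforts": joint torques, N m; "position": TCP position; "tool_rot": TCP orientation; "wrist_force": force on the tool from outside, world axes, zero at the start; "wrist_torque": the same for the moment, N m; "opening": opening from 0.0 (shut) to 1.0 (fully open).
Only numpy, scipy, OpenCV 4.12 (cv2) and the standard library are available. Lean on these libraries where they do the work, as an engineer would, in place of code of your own. Each camera call takes 0.05 s, during which the arm holds its last target.

## Working session

There is one attempt and no reset: what is moved stays moved. The work goes in short steps, Python scripts to look and compute and a shell command to move; the robot and the scene stay as the last step left them, time stands still between calls to the robot, and variables do not carry over. Pictures are saved under pics/ and viewed, and the job is handed in when it is done.

```bash
ls; mkdir -p pics; python3 - <<'E'
from bench import telemetry, vision, arm
import cv2,numpy as np
o=telemetry.get_obs();print(o); print(arm.tcp_to_tips)
for n in("scene","top"):
    c=vision.read_camera(n); cv2.imwrite(f"pics/{n}0.png",c["pixels"][:,:,::-1])
    print(n,c["fx"],c["fy"],c["cx"],c["cy"],c["R"],c["t"], -np.array(c["R"]).T@np.array(c["t"]))
E
```

```text
pics
{'clock': 0.0, 'joint_positions': array([-1.25851683,  0.59212635,  0.04829555,  1.60985362, -0.03334303,
        0.94270181, -0.03369275]), 'dq': array([-3.95356688e-04, -1.14124908e-03, -5.84462479e-04, -1.36842462e-03,
        1.66499571e-03, -2.98862042e-03, -7.44654427e-05]), 'joint_efforts': array([ 9.77950476e-04, -5.48679686e+01,  1.54682714e+00, -1.98117131e+01,
        9.43462568e-03,  8.91328615e-03,  3.82034202e-06]), 'position': array([0.28585221, 0.66541073, 0.25512383]), 'tool_rot': array([-0.90670665,  1.37614991,  0.90451373]), 'wrist_force': array([ 0.17725199,  0.31037089, -0.11517252]), 'wrist_torque': array([ 0.01522007, -0.00829262, -0.01904571]), 'opening': 1.000239978169043}
0.025
scene 433.0695838686317 433.0695838686317 250.50095292771306 188.8197110391057 [[-0.43346552  0.90095691  0.01960323]
 [ 0.63784131  0.32209779 -0.6995795 ]
 [-0.63660514 -0.29073984 -0.71428582]] [ 0.21608674 -0.23068849  1.70724188] [1.32764776 0.37598264 1.05383774]
top 356.878100400373 356.878100400373 255.45561462532524 193.6486758680861 [[ 0.00538826 -0.99998184  0.00270104]
 [-0.98212426 -0.00580023 -0.18814436]
 [ 0.18815661 -0.00163898 -0.98213767]] [-0.00373602  0.49064489  1.11880064] [2.71384650e-01 9.43596242e-04 1.19113841e+00]
```

View pics/scene0.png

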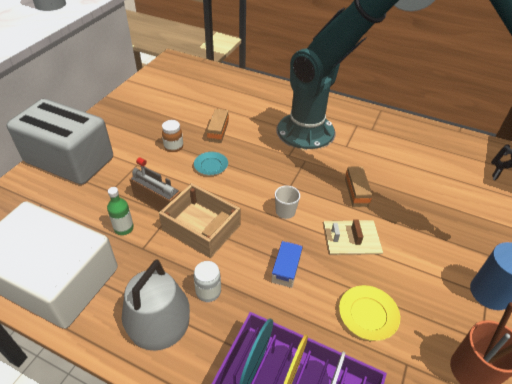

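View pics/top0.png

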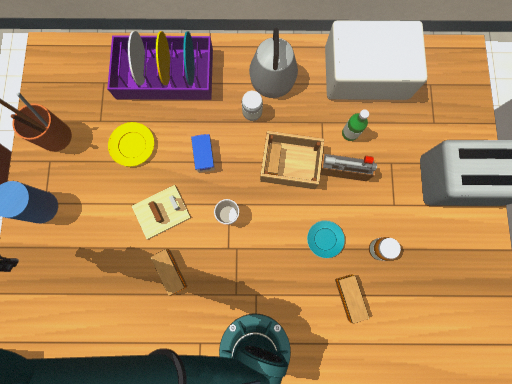

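The scene view shows the crate at about (200,218), the bolt and red knob at (142,163), the blue-lidded tub at (288,262) and the board at (353,238). In the top view they are at: crate (293,160), knob (369,160), tub (203,152), board (162,212). Next I'll make close crops.

```bash
python3 - <<'E'
import cv2
t=cv2.imread("pics/top0.png"); s=cv2.imread("pics/scene0.png")
cv2.imwrite("pics/c1.png",cv2.resize(t[120:200,240:400],None,fx=5,fy=5,interpolation=cv2.INTER_CUBIC))
cv2.imwrite("pics/c2.png",cv2.resize(t[120:250,120:250],None,fx=4.6,fy=4.6,interpolation=cv2.INTER_CUBIC))
cv2.imwrite("pics/c3.png",cv2.resize(s[140:260,110:260],None,fx=5,fy=5,interpolation=cv2.INTER_CUBIC))
cv2.imwrite("pics/c4.png",cv2.resize(s[200:300,255:395],None,fx=5.5,fy=5.5,interpolation=cv2.INTER_CUBIC))
E
```

```text
(no output)
```

View pics/c1.png

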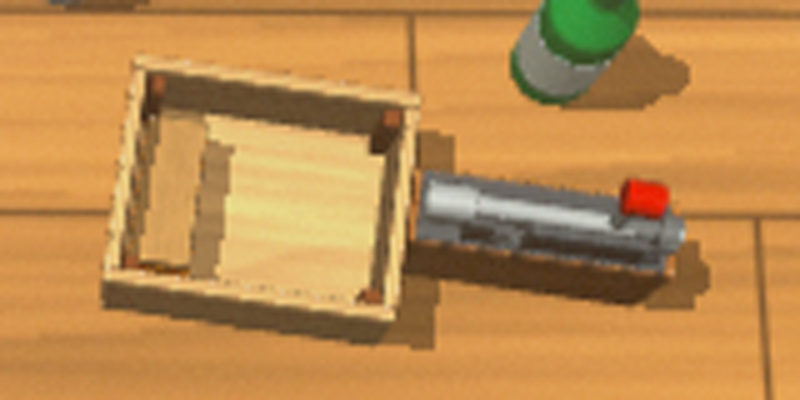

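View pics/c2.png

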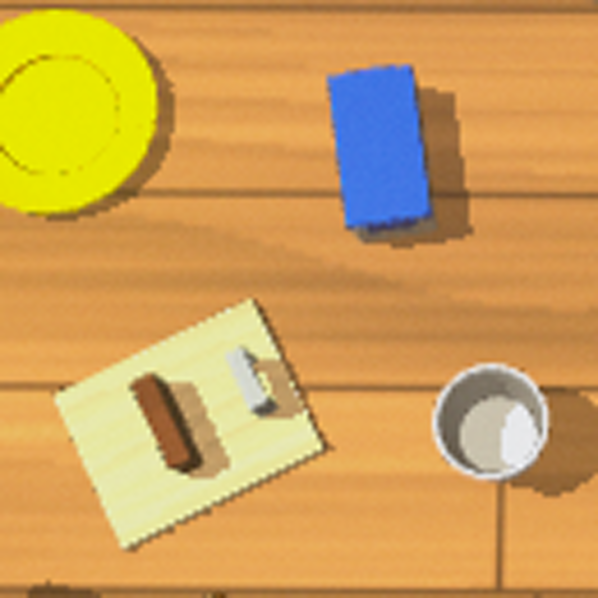

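View pics/c3.png

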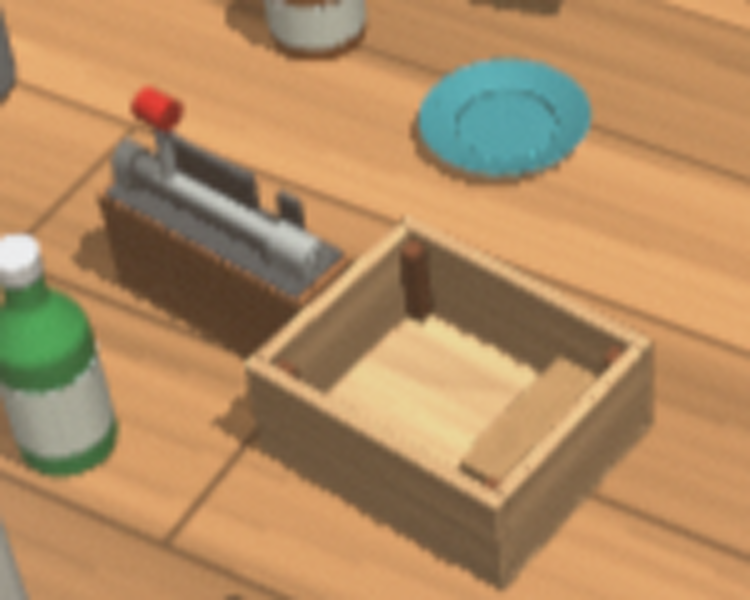

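View pics/c4.png

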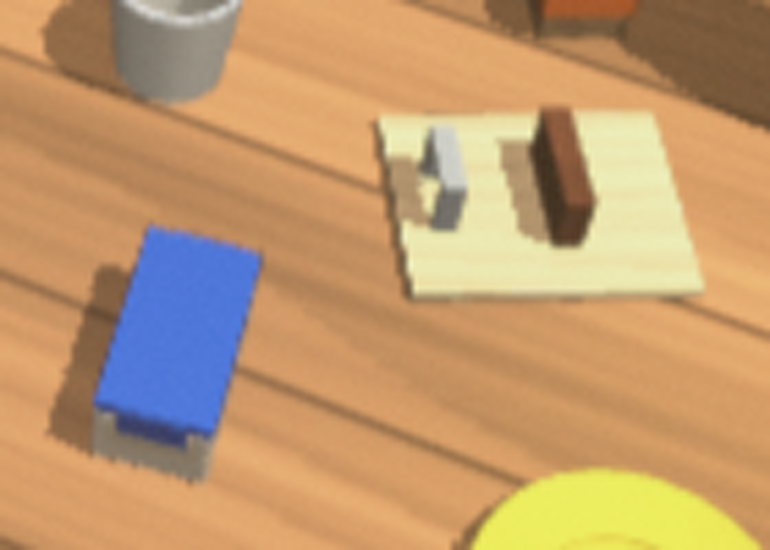

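```bash
cat > h.py <<'E'
import numpy as np,cv2
from scipy.optimize import least_squares
from scipy.spatial.transform import Rotation as Ro
from bench import telemetry, vision, arm
def cams():
    return {n:vision.read_camera(n) for n in("scene","top")}
def proj(c,X):
    p=np.asarray(X)@np.array(c["R"]).T+np.array(c["t"])
    return np.c_[c["fx"]*p[:,0]/p[:,2]+c["cx"],c["fy"]*p[:,1]/p[:,2]+c["cy"]]
def pl(P,l):
    x,y,a=P;c,s=np.cos(a),np.sin(a);l=np.asarray(l,float)
    return np.c_[x+c*l[:,0]-s*l[:,1],y+s*l[:,0]+c*l[:,1],l[:,2]]
def fit(C,items,x0):
    f=lambda P:np.concatenate([(proj(C[n],pl(P,l))-np.asarray(px)).ravel() for n,l,px in items])
    return least_squares(f,x0,loss='soft_l1'),f
def tri(C,obs):
    f=lambda X:np.concatenate([(proj(C[n],[X])[0]-px) for n,px in obs])
    r=least_squares(f,[0.6,0,0.05]);return r.x,r.fun
def delta(pos,zdir):
    """tool-frame shift and turn to reach TCP pos, pointing down, jaw axis z along world yaw zdir (mod pi)"""
    o=telemetry.get_obs();R0=Ro.from_rotvec(o["tool_rot"]);best=None
    for k in(0,np.pi):
        z=np.array([np.cos(zdir+k),np.sin(zdir+k),0]);x=np.array([0,0,-1.]);y=np.cross(z,x)
        r=(R0.inv()*Ro.from_matrix(np.c_[x,y,z])).as_rotvec()
        if best is None or np.linalg.norm(r)<np.linalg.norm(best):best=r
    d=R0.inv().apply(np.array(pos)-o["position"])
    print("shift",np.round(d,4),"turn",np.round(best,4),"dist",np.linalg.norm(d).round(3),"clock",round(o["clock"],2),"q",np.round(o["joint_positions"],2))
    return d,best
E
python3 - <<'E'
from h import *
C=cams()
up=lambda p,s,ox,oy:[((u+.5)/s-.5+ox,(v+.5)/s-.5+oy) for u,v in p]
def rect(a,b,z):return [(a/2,b/2,z),(a/2,-b/2,z),(-a/2,-b/2,z),(-a/2,b/2,z)]
for nm,l,t,s,x0 in [
 ("crate",rect(.155,.19,.08),up([(138,58),(418,100),(394,317),(104,275)],5,240,120),up([(500,503),(248,362),(407,218),(652,345)],5,110,140),(.65,-.1,0)),
 ("board",rect(.126,.16,.009),up([(55,394),(253,298),(327,448),(127,549)],4.6,120,120),up([(703,293),(411,297),(378,120),(655,113)],5.5,255,200),(.45,.3,0)),
 ("tub",rect(.115,.062,.052),up([(330,76),(411,65),(432,216),(347,229)],4.6,120,120),up([(216,435),(96,403),(149,227),(262,255)],5.5,255,200),(.65,.15,0))]:
    r,f=fit(C,[("top",l,t),("scene",l,s)],x0)
    print(nm,r.x.round(4),np.round(f(r.x).reshape(-1,2),1).tolist())
    for n,q in(("top",t),("scene",s)):
        r1,f1=fit(C,[(n,l,q)],x0);print(n,r1.x.round(4))
    if nm=="crate":
        P=r.x;print("knob pred",pl(P,[(0,-.225,.16)]))
        for n in("top","scene"):print(n,proj(C[n],pl(P,[(0,-.225,.16)])))
k=[("top",up([(645,198)],5,240,120)[0]),("scene",up([(157,108)],5,110,140)[0])]
print("knob",k,tri(C,k))
o=telemetry.get_obs();print(Ro.from_rotvec(o["tool_rot"]).as_matrix().round(3))
E
```

```text
crate [ 0.6071 -0.1186 -0.1385] [[-0.9, -1.1], [0.6, -1.6], [0.2, 0.8], [-0.8, 0.9], [-0.5, 0.8], [-0.9, 0.1], [0.3, -1.2], [0.4, -1.4]]
top [ 0.6066 -0.1195 -0.1459]
scene [ 0.6079 -0.1176 -0.1367]
knob pred [[ 0.5760704  -0.34143665  0.16      ]]
top [[369.2017678  159.23104766]]
scene [[140.03500535 160.99741574]]
board [0.4378 0.3159 0.4779] [[-0.7, -0.3], [-0.2, -0.7], [-0.5, -0.4], [-1.1, -0.3], [0.1, -0.7], [-0.2, -0.8], [-0.4, -1.1], [-0.8, -0.4]]
top [0.4364 0.3137 0.4826]
scene [0.4402 0.3176 0.4759]
tub [0.6339 0.1788 0.1617] [[-1.1, -0.3], [-0.3, -0.6], [-0.3, -0.7], [-0.5, -0.7], [-0.1, -0.8], [-0.5, -0.7], [-0.3, -0.8], [0.1, -0.8]]
top [0.6319 0.1768 0.153 ]
scene [0.636  0.1802 0.1645]
knob [('top', (368.6, 159.2)), ('scene', (141.0, 161.2))] (array([ 0.57575162, -0.33889203,  0.16027873]), array([-0.21112136,  0.10217176, -0.22994702, -0.08031954]))
[[-0.    -0.919  0.395]
 [-0.001  0.395  0.919]
 [-1.    -0.    -0.001]]
```

```bash
python3 - <<'E'
from h import *
C=cams()
P=(.6071,-.1186,-.1385)
def rect(a,b,z,y=0):return np.array([(a/2,b/2+y,z),(a/2,-b/2+y,z),(-a/2,-b/2+y,z),(-a/2,b/2+y,z)])
out=[]
for n,(ox,oy,w,h) in(("top",(240,115,145,90)),("scene",(115,140,140,120))):
    im=cv2.resize(C[n]["pixels"][oy:oy+h,ox:ox+w,::-1],None,fx=5,fy=5,interpolation=cv2.INTER_CUBIC)
    for r,col in((rect(.155,.19,.08),(255,0,0)),(rect(.135,.17,.08),(0,255,0)),(rect(.135,.17,.008),(255,0,255)),(rect(.1,.04,.053,.055),(0,0,255))):
        q=(proj(C[n],pl(P,r))+.5-[ox,oy])*5-.5
        cv2.polylines(im,[np.round(q).astype(int)],True,col,1)
    cv2.imwrite(f"pics/o_{n}.png",im)
delta([.634,.179,.16],.1617+np.pi/2)
delta([.634,.179,.042],.1617+np.pi/2)
E
```

```text
shift [ 0.0962 -0.5118 -0.3099] turn [-5.674e-01 -8.000e-04 -2.000e-04] dist 0.606 clock 0.3 q [-1.26  0.59  0.05  1.61 -0.03  0.94 -0.03]
shift [ 0.2142 -0.5118 -0.3099] turn [-5.674e-01 -8.000e-04 -2.000e-04] dist 0.635 clock 0.3 q [-1.26  0.59  0.05  1.61 -0.03  0.94 -0.03]
```

View pics/o_top.png

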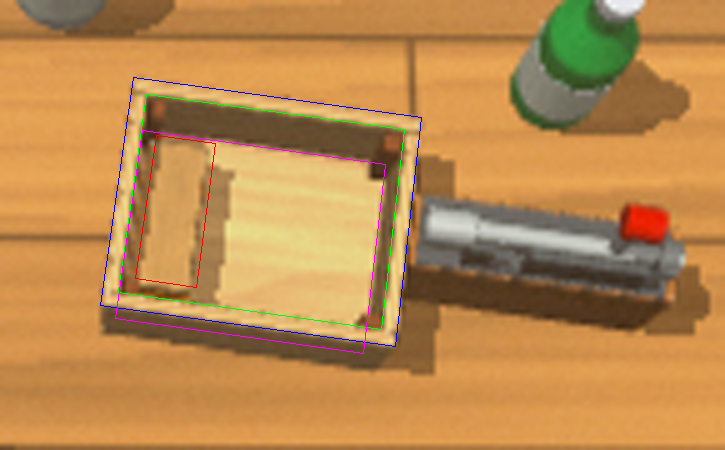

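View pics/o_scene.png

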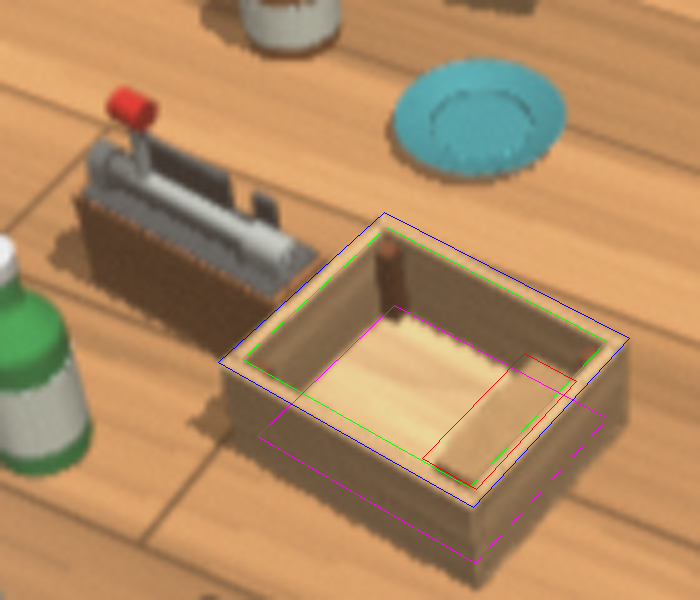

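Both overlays of the crate model agree with the images to about 1 px. Candidates:
- **Tub:** the blue-lidded block at top (203,152). The blue mug at (28,202) could be mistaken for it, but it is round.
- **Board:** at top (162,212), the only one with a keeper and bar.
- **Snack box:** inside the crate at (274,158). The two loose brown boxes at (168,272) and (352,299) are decoys.

The close crops show the lid with glass sides, so I'm moving over the tub.

```bash
python3 -m handwheel '[[0.01,-0.03,-0.018,-0.05,0,0,1],[0.02,-0.062,-0.038,-0.11,0,0,1],[0.03,-0.095,-0.058,-0.17,0,0,1],[0.035,-0.129,-0.078,-0.23,0,0,1],[0.04,-0.163,-0.099,-0.29,0,0,1],[0.045,-0.197,-0.119,-0.35,0,0,1],[0.05,-0.231,-0.14,-0.41,0,0,1],[0.055,-0.265,-0.16,-0.47,0,0,1],[0.06,-0.299,-0.181,-0.53,0,0,1],[0.065,-0.333,-0.201,-0.567,0,0,1],[0.07,-0.367,-0.222,-0.567,0,0,1],[0.075,-0.4,-0.242,-0.567,0,0,1]]'; python3 -c "
from h import *
delta([.634,.179,.12],.1617+np.pi/2)"
```

```text
clock: 1.3
position: [0.5593, 0.2835, 0.181]
tool_rot: [-1.327, 1.129, 1.326]
wrist_force: [0.5, 0.3, -0.2]
opening: 1.002
shift [ 0.0611 -0.057  -0.1151] turn [-0.0009 -0.0007  0.    ] dist 0.142 clock 1.3 q [-0.47  0.56 -0.11  1.89  0.09  0.69  1.11]
```

```bash
python3 -m handwheel '[[0.02,-0.015,-0.03,0,0,0,1],[0.04,-0.03,-0.06,0,0,0,1],[0.055,-0.045,-0.09,0,0,0,1],[0.061,-0.057,-0.115,0,0,0,1],[0.061,-0.057,-0.115,0,0,0,1],[0.061,-0.057,-0.115,0,0,0,1]]'; python3 - <<'E'
from h import *
C=cams()
for n,c in C.items(): cv2.imwrite(f"pics/a_{n}.png",cv2.resize(c["pixels"][100:320,120:400,::-1],None,fx=2.5,fy=2.5))
delta([.634,.179,.042],.1617+np.pi/2)
E
```

```text
clock: 1.8
position: [0.6351, 0.1758, 0.1193]
tool_rot: [-1.324, 1.134, 1.322]
wrist_force: [-0.0, 0.2, 0.1]
opening: 0.999
shift [ 0.0782 -0.0001 -0.0012] turn [-0.0003  0.0004  0.    ] dist 0.078 clock 1.9 q [-0.27  0.67 -0.11  1.85  0.11  0.63  1.28]
```

View pics/a_scene.png

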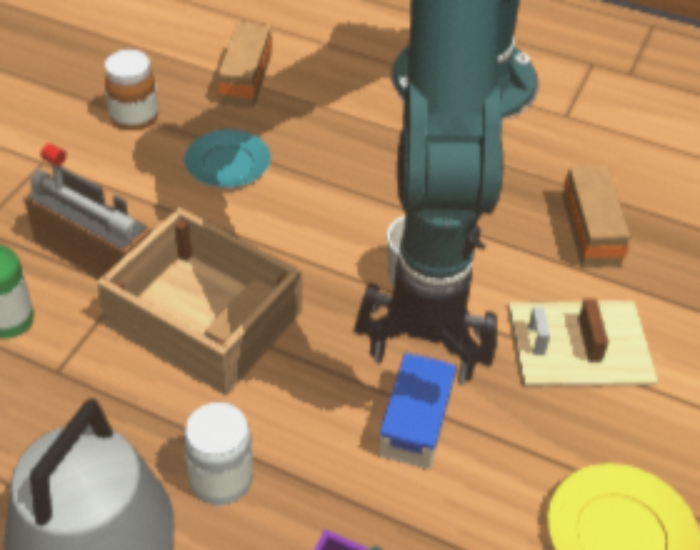

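The fingers, at crop (376,350) and (463,370), straddle the tub at (420,400), so I'm descending to grasp.

```bash
python3 -m handwheel '[[0.02,0,0,0,0,0,1],[0.045,0,-0.001,0,0,0,1],[0.065,0,-0.001,0,0,0,1],[0.078,0,-0.001,0,0,0,1],[0.078,0,-0.001,0,0,0,1],[0.078,0,-0.001,0,0,0,0.6],[0.078,0,-0.001,0,0,0,0.6],[0.078,0,-0.001,0,0,0,0.6],[0.078,0,-0.001,0,0,0,0.6],[0.078,0,-0.001,0,0,0,0.6]]' 60; python3 -m handwheel '[[-0.005,0,0,0,0,0,0.5],[-0.03,0,0,0,0,0,0.5],[-0.06,0,0,0,0,0,0.5],[-0.09,0,0,0,0,0,0.5],[-0.118,0,0,0,0,0,0.5],[-0.118,0,0,0,0,0,0.5]]'; python3 - <<'E'
from h import *
C=cams()
for n,c in C.items(): cv2.imwrite(f"pics/b_{n}.png",cv2.resize(c["pixels"][100:320,120:400,::-1],None,fx=2.5,fy=2.5))
P=(.6071,-.1186,-.1385)
b=pl(P,[(0,-.025,0)])[0];print(b)
delta([b[0],b[1],.17],P[2]+np.pi/2)
E
```

```text
clock: 2.73
position: [0.6349, 0.1799, 0.0439]
tool_rot: [-1.328, 1.125, 1.326]
wrist_force: [-0.3, 0.6, 5.6]
opening: 0.718
clock: 3.23
position: [0.6378, 0.1806, 0.1676]
tool_rot: [-1.33, 1.117, 1.319]
wrist_force: [1.7, 0.0, -4.2]
opening: 0.712
[ 0.60364856 -0.1433606   0.        ]
shift [-0.0082  0.0824 -0.3137] turn [0.2999 0.0018 0.0039] dist 0.324 clock 3.33 q [-0.27  0.62 -0.11  1.83  0.1   0.7   1.29]
```

View pics/b_scene.png

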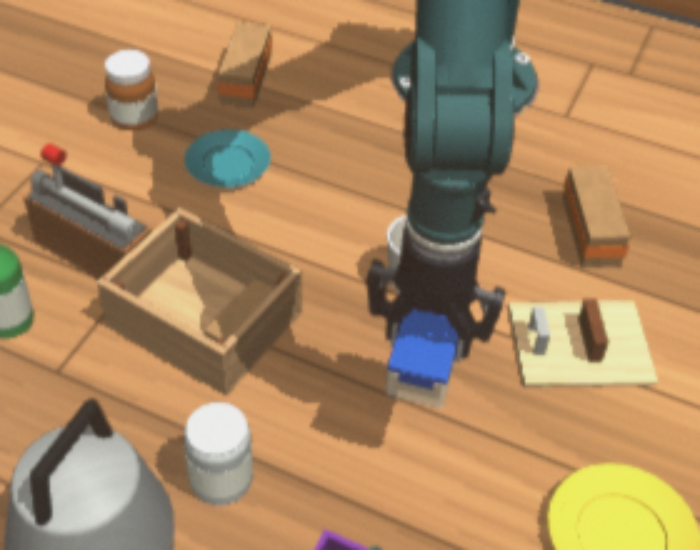

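The tub is held level, with its lid at crop (425,350). Carrying it over the crate.

```bash
python3 -m handwheel '[[-0.002,0.005,-0.02,0.02,0,0,0.5],[-0.004,0.012,-0.048,0.05,0,0,0.5],[-0.008,0.021,-0.08,0.08,0,0,0.5],[-0.008,0.03,-0.115,0.11,0,0,0.5],[-0.008,0.039,-0.15,0.14,0,0,0.5],[-0.008,0.048,-0.185,0.17,0,0,0.5],[-0.008,0.058,-0.22,0.2,0,0,0.5],[-0.008,0.066,-0.25,0.24,0,0,0.5],[-0.008,0.073,-0.278,0.27,0,0,0.5],[-0.008,0.079,-0.3,0.3,0,0,0.5],[-0.008,0.082,-0.314,0.3,0.002,0.004,0.5],[-0.008,0.082,-0.314,0.3,0.002,0.004,0.5]]'; python3 -m handwheel '[[0,0,0,0,0,0,0.5],[0,0,0,0,0,0,0.5],[0,0,0,0,0,0,0.5]]'; python3 - <<'E'
from h import *
C=cams()
for n,c in C.items(): cv2.imwrite(f"pics/d_{n}.png",cv2.resize(c["pixels"][100:260,150:400,::-1],None,fx=3,fy=3,interpolation=cv2.INTER_CUBIC))
P=(.6071,-.1186,-.1385)
b=pl(P,[(0,-.025,0)])[0];print(b)
delta([b[0],b[1],.053],P[2]+np.pi/2)
E
```

```text
clock: 4.33
position: [0.6018, -0.1487, 0.1677]
tool_rot: [-1.102, 1.28, 1.104]
wrist_force: [-0.9, -0.7, -4.4]
opening: 0.712
clock: 4.58
position: [0.6015, -0.1466, 0.1668]
tool_rot: [-1.103, 1.279, 1.108]
wrist_force: [0.7, -0.6, -3.7]
opening: 0.718
[ 0.60364856 -0.1433606   0.        ]
shift [ 0.1143 -0.0017  0.0037] turn [-0.0028 -0.0024 -0.0049] dist 0.114 clock 4.68 q [ 0.2   0.57 -0.05  1.92  0.05  0.66  1.55]
```

View pics/d_scene.png

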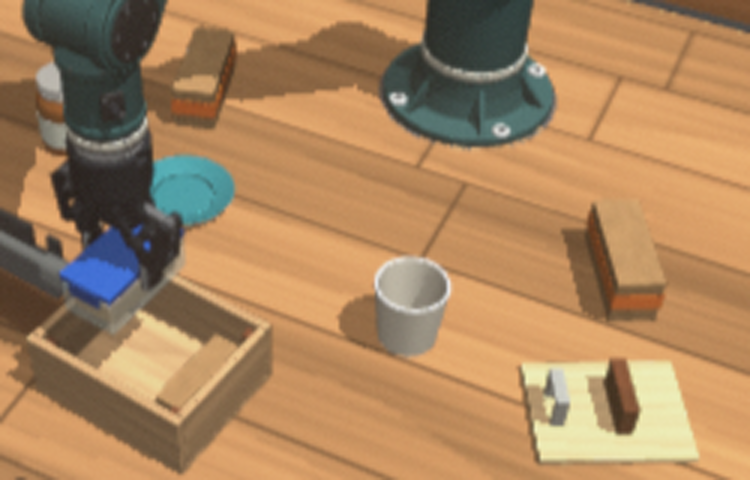

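View pics/d_top.png

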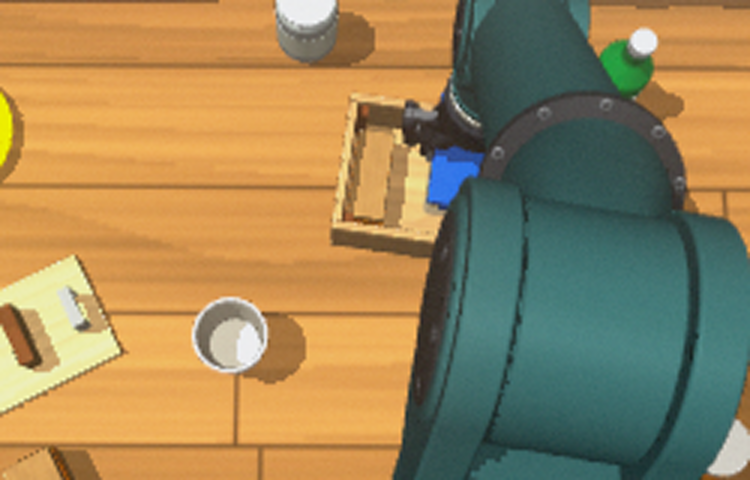

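The tub hangs above the crate's −y half at scene crop (115,275), clear of the snack box at (195,370). Lowering in stages.

```bash
python3 -m handwheel '[[0.015,-0.001,0.002,-0.003,-0.002,-0.005,0.5],[0.04,-0.002,0.004,-0.003,-0.002,-0.005,0.5],[0.065,-0.002,0.004,-0.003,-0.002,-0.005,0.5],[0.085,-0.002,0.004,-0.003,-0.002,-0.005,0.5],[0.1,-0.002,0.004,-0.003,-0.002,-0.005,0.5],[0.108,-0.002,0.004,-0.003,-0.002,-0.005,0.5],[0.112,-0.002,0.004,-0.003,-0.002,-0.005,0.5],[0.112,-0.002,0.004,-0.003,-0.002,-0.005,0.5],[0.112,-0.002,0.004,-0.003,-0.002,-0.005,0.5]]'; python3 - <<'E'
from h import *
P=(.6071,-.1186,-.1385)
b=pl(P,[(0,-.025,0)])[0]
delta([b[0],b[1],.053],P[2]+np.pi/2)
C=cams()
for n,c in C.items(): cv2.imwrite(f"pics/e_{n}.png",cv2.resize(c["pixels"][120:260,120:280,::-1],None,fx=4,fy=4,interpolation=cv2.INTER_CUBIC))
E
```

```text
clock: 5.43
position: [0.6048, -0.1428, 0.0561]
tool_rot: [-1.108, 1.27, 1.106]
wrist_force: [0.2, -0.5, -4.4]
opening: 0.716
shift [ 0.0031  0.0011 -0.0007] turn [ 0.0007 -0.0002  0.0016] dist 0.003 clock 5.43 q [ 0.19  0.73 -0.04  1.96  0.06  0.45  1.53]
```

View pics/e_scene.png

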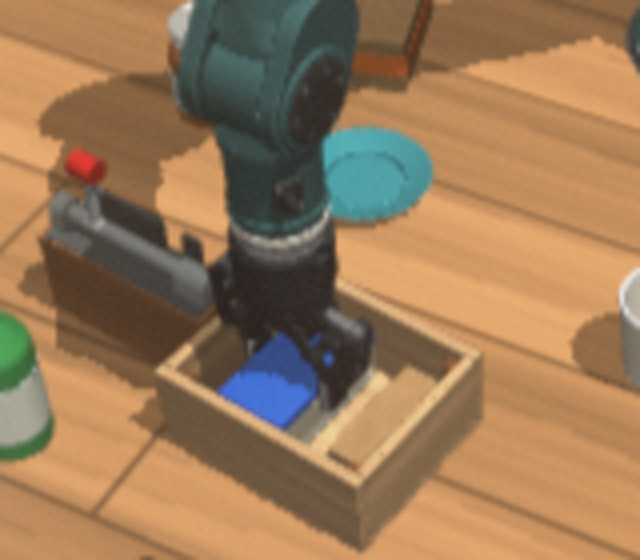

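The tub is inside the −y half at crop (270,380), and the finger at (345,370) clears the snack box at (385,415). Setting it down and letting go.

```bash
python3 -m handwheel '[[0.002,0,0,0,0,0,0.5],[0.004,0,0,0,0,0,0.5],[0.004,0,0,0,0,0,0.5]]'; python3 -m handwheel '[[0,0,0,0,0,0,0.83],[0,0,0,0,0,0,0.83],[0,0,0,0,0,0,0.83],[0,0,0,0,0,0,0.83],[0,0,0,0,0,0,0.83],[0,0,0,0,0,0,0.83]]';  python3 -m handwheel '[[-0.01,0,0,0,0,0,0.83],[-0.03,0,0,0,0,0,0.83],[-0.06,0,0,0,0,0,0.83],[-0.1,0,0,0,0,0,0.83],[-0.14,0,0,0,0,0,0.83],[-0.16,0,0,0,0,0,1]]'; python3 - <<'E'
from h import *
b=pl((.4378,.3159,.4779),[(0,.01,0)])[0];print(b)
delta([b[0],b[1],.16],.4779+np.pi/2)
E
```

```text
clock: 5.78
position: [0.6052, -0.1432, 0.0528]
tool_rot: [-1.109, 1.27, 1.104]
wrist_force: [-0.5, -1.0, -4.4]
opening: 0.714
clock: 6.28
position: [0.6055, -0.1434, 0.0531]
tool_rot: [-1.109, 1.269, 1.104]
wrist_force: [0.9, -0.2, 1.3]
opening: 0.829
clock: 6.78
position: [0.607, -0.1437, 0.2187]
tool_rot: [-1.113, 1.265, 1.098]
wrist_force: [0.8, 0.6, 0.4]
opening: 0.943
[0.43320085 0.32477963 0.        ]
shift [0.0557 0.2374 0.44  ] turn [-0.6164 -0.0042  0.0104] dist 0.503 clock 6.78 q [ 0.2   0.5  -0.06  1.88  0.04  0.75  1.55]
```

```bash
python3 -m handwheel '[[0,0.018,0.033,-0.05,0,0,1],[0,0.036,0.067,-0.1,0,0,1],[0,0.054,0.1,-0.15,0,0,1],[0,0.072,0.133,-0.2,0,0,1],[0,0.09,0.167,-0.25,0,0,1],[0,0.108,0.2,-0.3,0,0,1],[0,0.126,0.234,-0.35,0,0,1],[0.01,0.144,0.267,-0.4,0,0,1],[0.02,0.162,0.3,-0.45,0,0,1],[0.025,0.18,0.334,-0.5,0,0,1],[0.03,0.198,0.367,-0.55,0,0,1],[0.04,0.216,0.4,-0.6,-0.004,0.01,1]]'; python3 - <<'E'
from h import *
C=cams()
for n,c in C.items(): cv2.imwrite(f"pics/f_{n}.png",cv2.resize(c["pixels"][100:260,100:340,::-1],None,fx=3,fy=3,interpolation=cv2.INTER_CUBIC))
b=pl((.4378,.3159,.4779),[(0,.01,0)])[0];print(b)
delta([b[0],b[1],.13],.4779+np.pi/2)
E
```

```text
clock: 7.78
position: [0.4479, 0.2841, 0.1771]
tool_rot: [-1.543, 0.95, 1.541]
wrist_force: [0.5, 0.9, -0.0]
opening: 0.998
[0.43320085 0.32477963 0.        ]
shift [ 0.0462 -0.005   0.0367] turn [-0.0046  0.0046  0.0016] dist 0.059 clock 7.88 q [-0.48  0.47 -0.24  2.1   0.19  0.58  1.19]
```

View pics/f_scene.png

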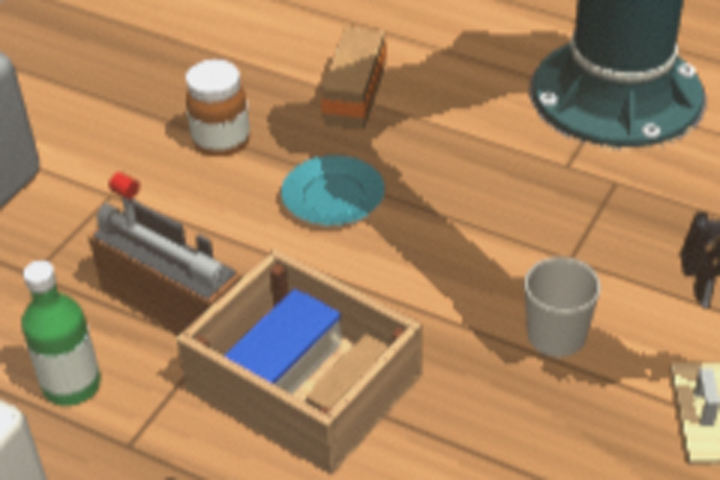

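View pics/f_top.png

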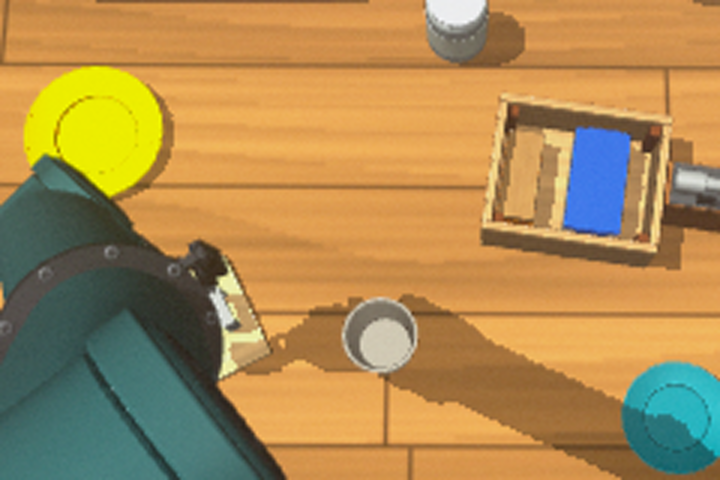

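The tub lies flat beside the snack box: top crop (598,180) against snack (522,175). Next I grasp the board's bar, with the jaws opened only half so the finger backs clear the keeper.

```bash
python3 -m handwheel '[[0.015,-0.002,0.012,-0.005,0.005,0.002,0.5],[0.03,-0.005,0.025,-0.005,0.005,0.002,0.5],[0.046,-0.005,0.037,-0.005,0.005,0.002,0.5],[0.046,-0.005,0.037,-0.005,0.005,0.002,0.5],[0.046,-0.005,0.037,-0.005,0.005,0.002,0.5]]'; python3 - <<'E'
from h import *
C=cams()
for n,c in C.items(): cv2.imwrite(f"pics/g_{n}.png",cv2.resize(c["pixels"][160:280,280:440,::-1],None,fx=5,fy=5,interpolation=cv2.INTER_CUBIC))
b=pl((.4378,.3159,.4779),[(0,.01,0)])[0];print(b)
delta([b[0],b[1],.043],.4779+np.pi/2)
E
```

```text
clock: 8.3
position: [0.4327, 0.3245, 0.1302]
tool_rot: [-1.553, 0.946, 1.553]
wrist_force: [-0.1, -0.7, 0.7]
opening: 0.499
[0.43320085 0.32477963 0.        ]
shift [0.088  0.0002 0.0013] turn [-0.0012 -0.0013  0.0002] dist 0.088 clock 8.4 q [-0.58  0.55 -0.2   2.11  0.23  0.5   1.1 ]
```

View pics/g_scene.png

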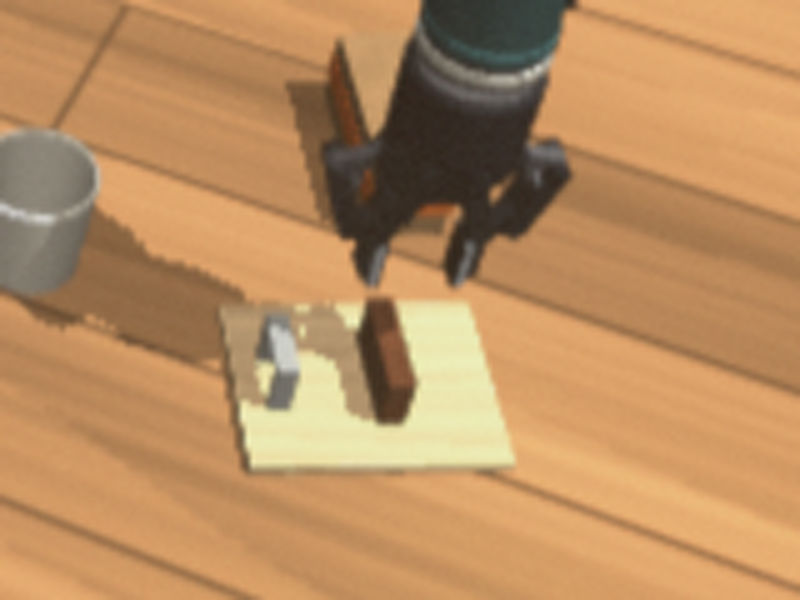

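```bash
python3 - <<'E'
from h import *
C=cams();o=telemetry.get_obs()
for z,l in((.105,"tips"),):
    p=o["position"].copy();p[2]=z
    print(l,[((proj(C[n],[p])[0]+.5-[280,160])*5-.5).round(0) for n in("scene",)])
b=pl((.4378,.3159,.4779),[(0.035,.01,.049),(-.035,.01,.049),(-.022,-.056,.048),(.022,-.056,.048)])
print(((proj(C["scene"],b)+.5-[280,160])*5-.5).round(0))
E
```

```text
tips [array([407., 279.])]
[[402. 385.]
 [378. 295.]
 [275. 313.]
 [287. 370.]]
```

The predicted bar ends (378,295) and (402,385) match the picture. Descending and gripping.

```bash
python3 -m handwheel '[[0.02,0,0.001,0,0,0,0.5],[0.045,0,0.001,0,0,0,0.5],[0.07,0,0.001,0,0,0,0.5],[0.086,0,0.001,0,0,0,0.5],[0.086,0,0.001,0,0,0,0.5],[0.086,0,0.001,0,0,0,0.1],[0.086,0,0.001,0,0,0,0.1],[0.086,0,0.001,0,0,0,0.1],[0.086,0,0.001,0,0,0,0.1],[0.086,0,0.001,0,0,0,0.1],[0.086,0,0.001,0,0,0,0.1]]' 60; python3 -m handwheel '[[-0.01,0,0,0,0,0,0.1],[-0.03,0,0,0,0,0,0.1],[-0.06,0,0,0,0,0,0.1],[-0.1,0,0,0,0,0,0.1],[-0.14,0,0,0,0,0,0.1],[-0.14,0,0,0,0,0,0.1]]'; python3 - <<'E'
from h import *
C=cams()
for n,c in C.items(): cv2.imwrite(f"pics/i_{n}.png",cv2.resize(c["pixels"][140:280,280:440,::-1],None,fx=5,fy=5,interpolation=cv2.INTER_CUBIC))
P=(.6071,-.1186,-.1385)
b=pl(P,[(0,.01,0)])[0];print(b)
delta([b[0],b[1],.18],P[2]+np.pi/2)
E
```

```text
clock: 9.42
position: [0.4347, 0.3252, 0.0466]
tool_rot: [-1.552, 0.943, 1.548]
wrist_force: [0.1, 0.0, 6.1]
opening: 0.197
clock: 9.92
position: [0.4375, 0.3281, 0.1942]
tool_rot: [-1.552, 0.928, 1.54]
wrist_force: [1.1, 1.2, -1.2]
opening: 0.196
[ 0.60848058 -0.10869576  0.        ]
shift [ 0.0086  0.0446 -0.4655] turn [0.614  0.0025 0.0077] dist 0.468 clock 10.02 q [-0.54  0.47 -0.24  2.07  0.19  0.62  1.13]
```

View pics/i_scene.png

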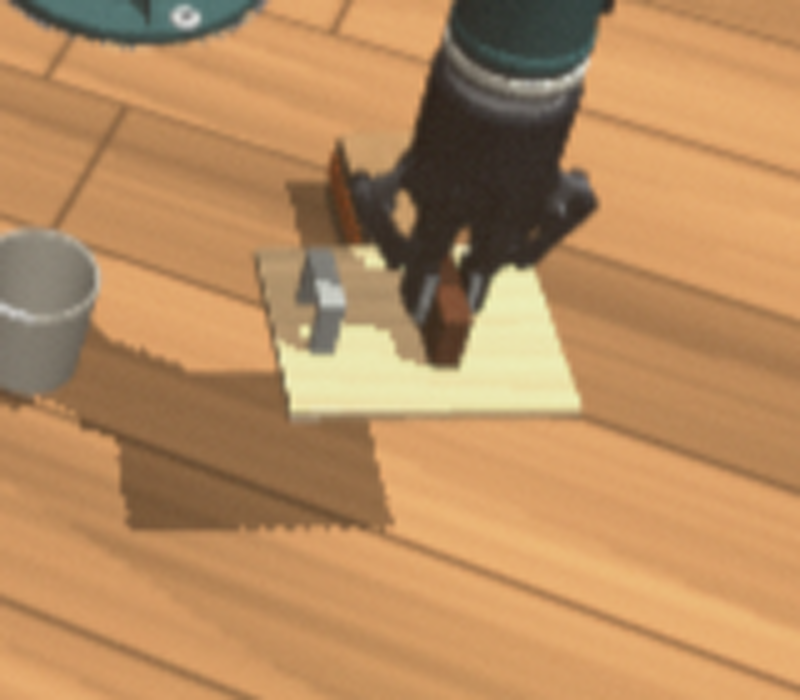

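The board is lifted level, with the keeper at crop (325,300). Carrying it over the crate.

```bash
python3 -m handwheel '[[0,0.002,-0.015,0.02,0,0,0.1],[0,0.004,-0.04,0.05,0,0,0.1],[0,0.007,-0.075,0.1,0,0,0.1],[0,0.011,-0.11,0.15,0,0,0.1],[0,0.014,-0.145,0.2,0,0,0.1],[0,0.018,-0.18,0.25,0,0,0.1],[0,0.021,-0.215,0.3,0,0,0.1],[0,0.025,-0.25,0.35,0,0,0.1],[0,0.028,-0.285,0.4,0,0,0.1],[0,0.032,-0.32,0.45,0,0,0.1],[0,0.036,-0.355,0.5,0,0,0.1],[0,0.04,-0.38,0.55,0,0,0.1]]'; python3 - <<'E'
from h import *
P=(.6071,-.1186,-.1385)
b=pl(P,[(0.0015,.01,0)])[0];print(b)
delta([b[0],b[1],.18],P[2]+np.pi/2)
E
```

```text
clock: 11.02
position: [0.5723, -0.036, 0.1865]
tool_rot: [-1.149, 1.244, 1.147]
wrist_force: [0.5, -1.1, -2.3]
opening: 0.198
[ 0.60996621 -0.10890284  0.        ]
shift [ 0.0065 -0.0435 -0.0696] turn [0.0567 0.0016 0.0028] dist 0.082 clock 11.02 q [ 0.05  0.49 -0.09  2.01  0.07  0.64  1.4 ]
```

```bash
python3 -m handwheel '[[0.002,-0.015,-0.025,0.02,0,0,0.1],[0.004,-0.03,-0.045,0.04,0,0,0.1],[0.006,-0.04,-0.06,0.057,0.002,0.003,0.1],[0.006,-0.043,-0.07,0.057,0.002,0.003,0.1],[0.006,-0.043,-0.07,0.057,0.002,0.003,0.1],[0.006,-0.043,-0.07,0.057,0.002,0.003,0.1],[0.006,-0.043,-0.07,0.057,0.002,0.003,0.1]]'; python3 - <<'E'
from h import *
C=cams()
cv2.imwrite("pics/j_scene.png",cv2.resize(C["scene"]["pixels"][130:270,130:290,::-1],None,fx=5,fy=5,interpolation=cv2.INTER_CUBIC))
cv2.imwrite("pics/j_top.png",cv2.resize(C["top"]["pixels"][100:220,230:390,::-1],None,fx=5,fy=5,interpolation=cv2.INTER_CUBIC))
P=(.6071,-.1186,-.1385)
b=pl(P,[(0.0015,.01,0)])[0];print(b,telemetry.get_obs()["position"])
delta([b[0],b[1],.18],P[2]+np.pi/2)
E
```

```text
clock: 11.6
position: [0.608, -0.1075, 0.1798]
tool_rot: [-1.106, 1.272, 1.11]
wrist_force: [0.2, 0.2, -2.8]
opening: 0.199
[ 0.60996621 -0.10890284  0.        ] [ 0.608624   -0.10723395  0.18038434]
shift [ 0.0004 -0.0016 -0.0015] turn [ 0.0025  0.0006 -0.0014] dist 0.002 clock 11.7 q [ 0.16  0.55 -0.08  1.91  0.06  0.68  1.48]
```

View pics/j_scene.png

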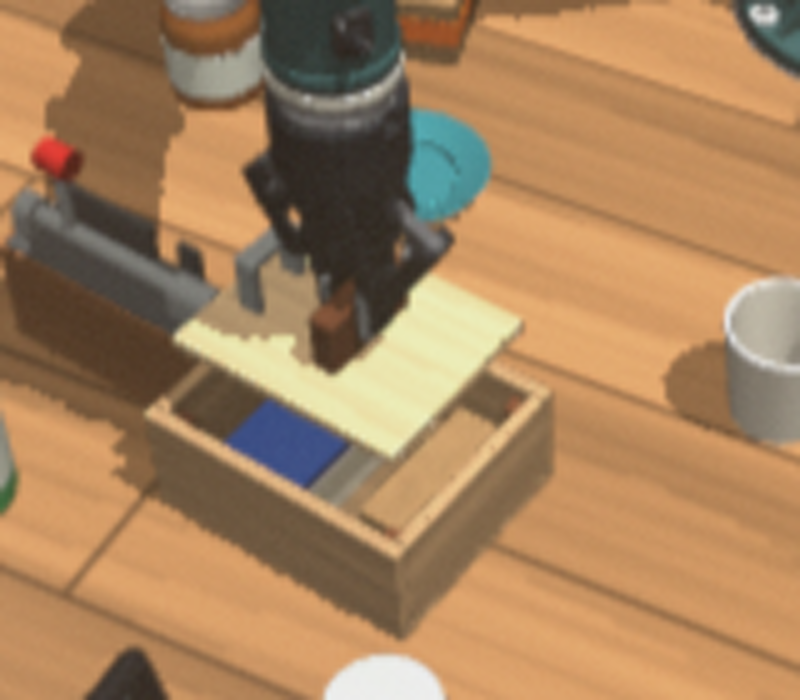

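View pics/j_top.png

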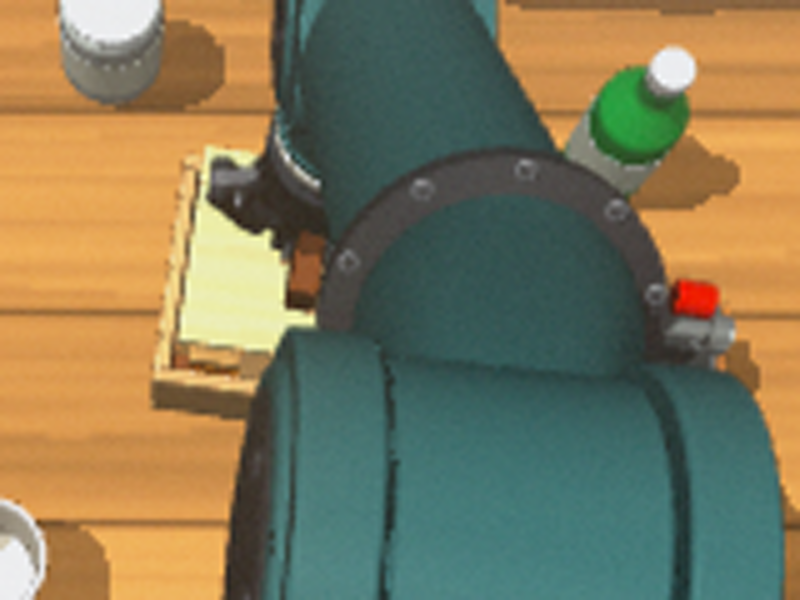

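```bash
cat > fb.py <<'E'
from h import *
def run(C,z,sc,tp,s=5,so=(130,130),to=(230,100)):
    up=lambda p,o:[((u+.5)/s-.5+o[0],(v+.5)/s-.5+o[1]) for u,v in p]
    L={"pp":(.063,.08),"mp":(-.063,.08),"pm":(.063,-.08),"mm":(-.063,-.08)}
    it=[]
    if sc: it.append(("scene",[(*L[k],z) for k in sc],up(sc.values(),so)))
    if tp: it.append(("top",[(*L[k],z) for k in tp],up(tp.values(),to)))
    r,f=fit(C,it,(.6,-.1,-.14));return r.x,f(r.x).reshape(-1,2).round(1).tolist()
def incrate(b,P=(.6071,-.1186,-.1385)):
    c,s=np.cos(P[2]),np.sin(P[2]);d=np.array(b[:2])-P[:2]
    return np.array([c*d[0]+s*d[1],-s*d[0]+c*d[1],b[2]-P[2]]).round(4)
E
python3 - <<'E'
from fb import *
C=cams();z=telemetry.get_obs()["position"][2]-.0466+.009
S=dict(pp=(394,452),mp=(523,322),pm=(175,337));T=dict(pp=(205,147),mp=(178,338))
for a,b in((S,None),(None,T),(S,T)):
    x,r=run(C,z,a,b);print(x.round(4),incrate(x),r)
# same for crate rim per camera: see fits
E
```

```text
[ 0.6051 -0.1153 -0.1358] [-0.0024  0.003   0.0027] [[0.0, 0.8], [0.6, -0.6], [-0.6, -0.3]]
[ 0.6045 -0.1175 -0.1354] [-0.0028  0.0007  0.0031] [[0.1, -0.4], [-0.0, 0.4]]
[ 0.6047 -0.1164 -0.1328] [-0.0027  0.0018  0.0057] [[-0.2, 0.5], [0.3, -0.9], [-0.8, -0.4], [-0.4, -0.4], [-0.4, 0.4]]
```

The board is about 2.7 mm low in crate x and 2 mm high in y. I'll correct that and lower it to just above the posts.

```bash
python3 -m handwheel '[[0,-0.003,-0.002,0,0,0,0.1],[0.01,-0.003,-0.002,0,0,0,0.1],[0.02,-0.003,-0.002,0,0,0,0.1],[0.03,-0.003,-0.002,0,0,0,0.1],[0.037,-0.003,-0.002,0,0,0,0.1],[0.04,-0.003,-0.002,0,0,0,0.1],[0.04,-0.003,-0.002,0,0,0,0.1]]'; python3 - <<'E'
from h import *
C=cams()
cv2.imwrite("pics/k_scene.png",cv2.resize(C["scene"]["pixels"][130:270,130:290,::-1],None,fx=5,fy=5,interpolation=cv2.INTER_CUBIC))
cv2.imwrite("pics/k_top.png",cv2.resize(C["top"]["pixels"][100:220,230:390,::-1],None,fx=5,fy=5,interpolation=cv2.INTER_CUBIC))
P=(.6071,-.1186,-.1385)
b=pl(P,[(0.0015,.01,0)])[0]
delta([b[0],b[1],.18],P[2]+np.pi/2)
E
```

```text
clock: 12.38
position: [0.6108, -0.1099, 0.1391]
tool_rot: [-1.106, 1.273, 1.111]
wrist_force: [0.2, -0.3, -1.4]
opening: 0.203
shift [-0.0396  0.002   0.0009] turn [ 0.002   0.0003 -0.0007] dist 0.04 clock 12.48 q [ 0.16  0.61 -0.07  1.93  0.07  0.61  1.47]
```

View pics/k_scene.png

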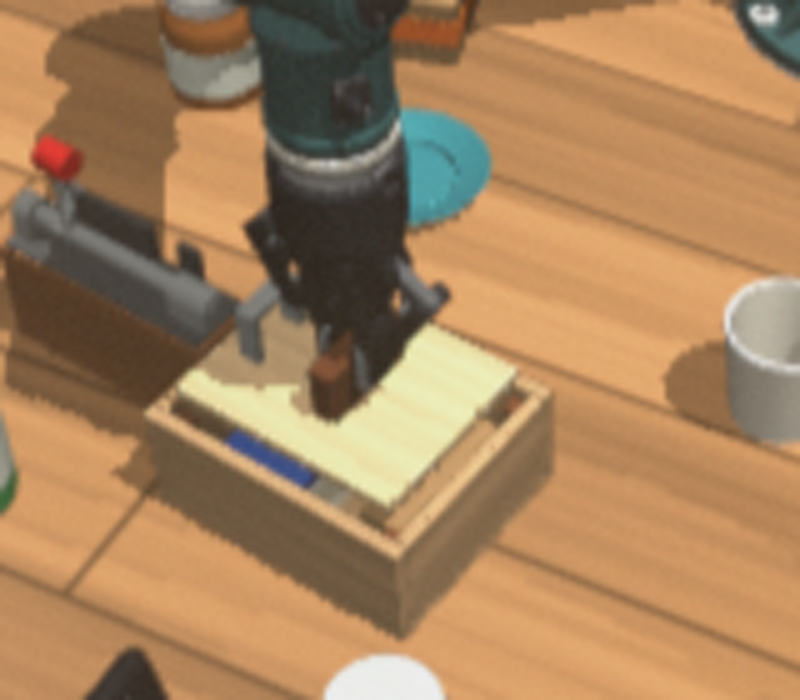

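View pics/k_top.png

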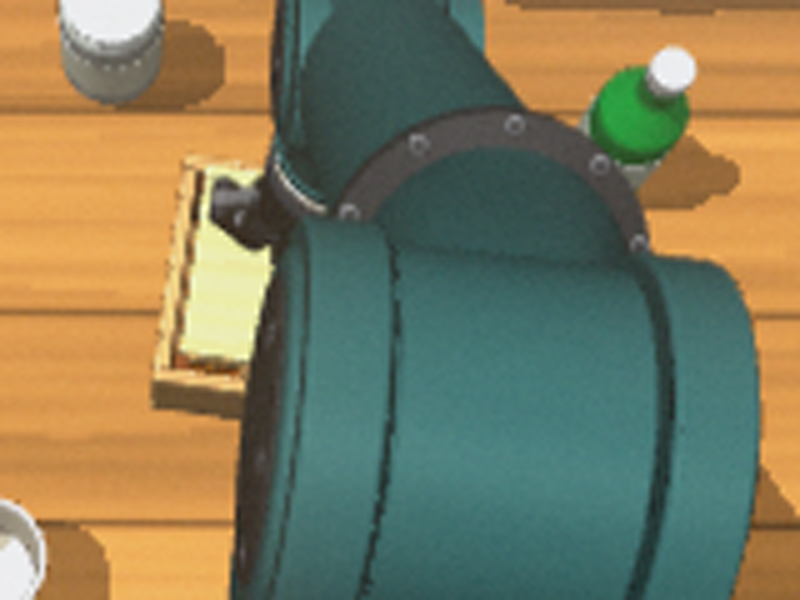

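```bash
python3 - <<'E'
from fb import *
C=cams();z=telemetry.get_obs()["position"][2]-.0466+.009
S=dict(pp=(392,503),mp=(518,373),pm=(176,390));T=dict(pp=(207,167),mp=(184,357))
for a,b,Pc in((S,None,(.6079,-.1176,-.1385)),(None,T,(.6066,-.1195,-.1385)),(S,T,(.6071,-.1186,-.1385))):
    x,r=run(C,z,a,b);print(x.round(4),incrate(x,Pc),r)
P=(.6071,-.1186,-.1385)
for n,(ox,oy) in(("top",(230,100)),("scene",(130,130))):
    im=cv2.resize(C[n]["pixels"][oy:oy+120,ox:ox+160,::-1],None,fx=5,fy=5,interpolation=cv2.INTER_CUBIC)
    r=np.array([(.063,.08,z),(.063,-.08,z),(-.063,-.08,z),(-.063,.08,z)])
    cv2.polylines(im,[np.round((proj(C[n],pl(P,r))+.5-[ox,oy])*5-.5).astype(int)],True,(255,0,0),1)
    cv2.imwrite(f"pics/l_{n}.png",im)
E
```

```text
[ 0.6107 -0.1164 -0.1289] [0.0026 0.0016 0.0096] [[0.0, 0.9], [0.4, -0.6], [-0.5, -0.3]]
[ 0.6059 -0.1217 -0.1172] [-0.0004 -0.0023  0.0213] [[-0.0, 0.1], [0.0, -0.1]]
[ 0.6082 -0.1194 -0.11  ] [ 0.0012 -0.0007  0.0285] [[0.2, -0.2], [-0.1, -2.0], [-0.9, -0.8], [-0.9, -0.4], [-0.6, -0.6]]
```

View pics/l_scene.png

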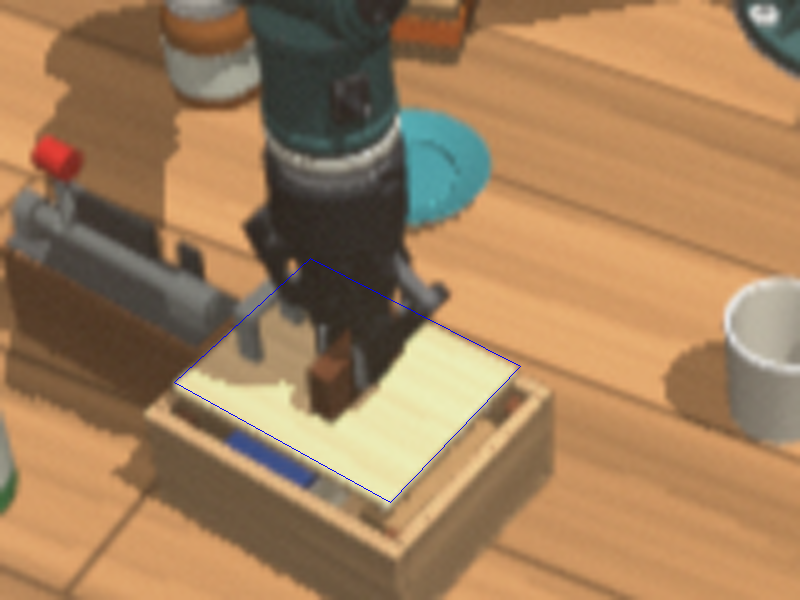

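View pics/l_top.png

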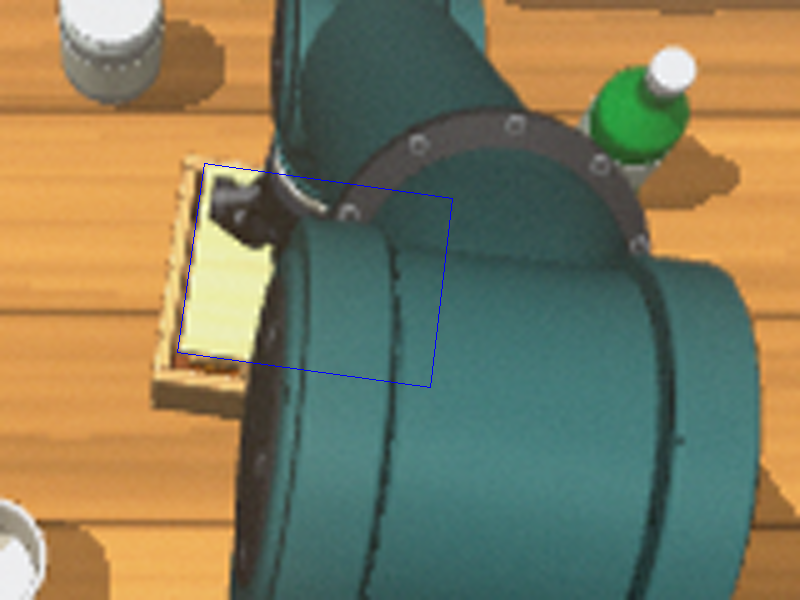

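The wireframe for a centred board fits the held board to within 1 px once the crate's own bias is allowed for, so I'm seating it.

```bash
python3 -m handwheel '[[0.006,0,0,0,0,0,0.1],[0.012,0,0,0,0,0,0.1],[0.017,0,0,0,0,0,0.1],[0.021,0,0,0,0,0,0.1],[0.023,0,0,0,0,0,0.1],[0.023,0,0,0,0,0,0.1]]'; python3 - <<'E'
from h import *
o=telemetry.get_obs();print(o["wrist_force"],o["wrist_torque"])
C=cams()
cv2.imwrite("pics/m_scene.png",cv2.resize(C["scene"]["pixels"][130:270,130:290,::-1],None,fx=5,fy=5,interpolation=cv2.INTER_CUBIC))
E
```

```text
clock: 13.08
position: [0.6118, -0.1101, 0.1173]
tool_rot: [-1.108, 1.271, 1.109]
wrist_force: [-0.3, 0.2, -2.4]
opening: 0.2
[-0.32059836  0.20314209 -2.42737217] [ 0.03122011 -0.00028013 -0.01372721]
```

View pics/m_scene.png

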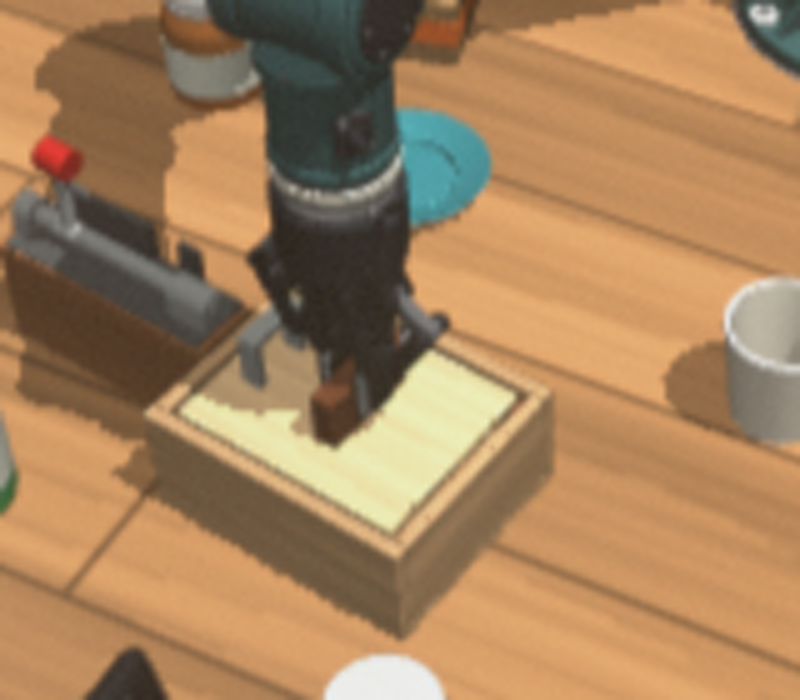

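The board is down inside the rim with a gap on every side, its corner at crop (393,528). Final millimetres, then release with a partial opening that stays clear of the keeper.

```bash
python3 -m handwheel '[[0.001,0.001,0,0,0,0,0.1],[0.002,0.001,0,0,0,0,0.1],[0.002,0.001,0,0,0,0,0.1]]'; python3 -m handwheel '[[0,0,0,0,0,0,0.35],[0,0,0,0,0,0,0.45],[0,0,0,0,0,0,0.45],[0,0,0,0,0,0,0.45]]';  python3 -m handwheel '[[-0.01,0,0,0,0,0,0.45],[-0.03,0,0,0,0,0,0.45],[-0.06,0,0,0,0,0,0.45],[-0.1,0,0,0,0,0,0.5],[-0.125,0,0,0,0,0,0.7]]'; python3 - <<'E'
from h import *
C=cams()
cv2.imwrite("pics/n_scene.png",cv2.resize(C["scene"]["pixels"][130:270,130:290,::-1],None,fx=5,fy=5,interpolation=cv2.INTER_CUBIC))
P=(.6071,-.1186,-.1385)
k=pl(P,[(0,-.2245,0)])[0];print(k)
delta([k[0],k[1],.24],P[2]+np.pi/2)
E
```

```text
clock: 13.43
position: [0.6114, -0.11, 0.1167]
tool_rot: [-1.108, 1.27, 1.108]
wrist_force: [-2.2, 0.7, 2.7]
opening: 0.2
clock: 13.77
position: [0.6116, -0.11, 0.1168]
tool_rot: [-1.109, 1.27, 1.107]
wrist_force: [-0.9, -0.1, 0.1]
opening: 0.449
clock: 14.18
position: [0.6125, -0.1101, 0.2456]
tool_rot: [-1.11, 1.267, 1.104]
wrist_force: [0.6, -0.4, 0.6]
opening: 0.626
[ 0.57610606 -0.34095023  0.        ]
shift [ 0.0078  0.0072 -0.2336] turn [0.0017 0.0004 0.0128] dist 0.234 clock 14.28 q [ 0.16  0.47 -0.08  1.86  0.05  0.8   1.49]
```

View pics/n_scene.png

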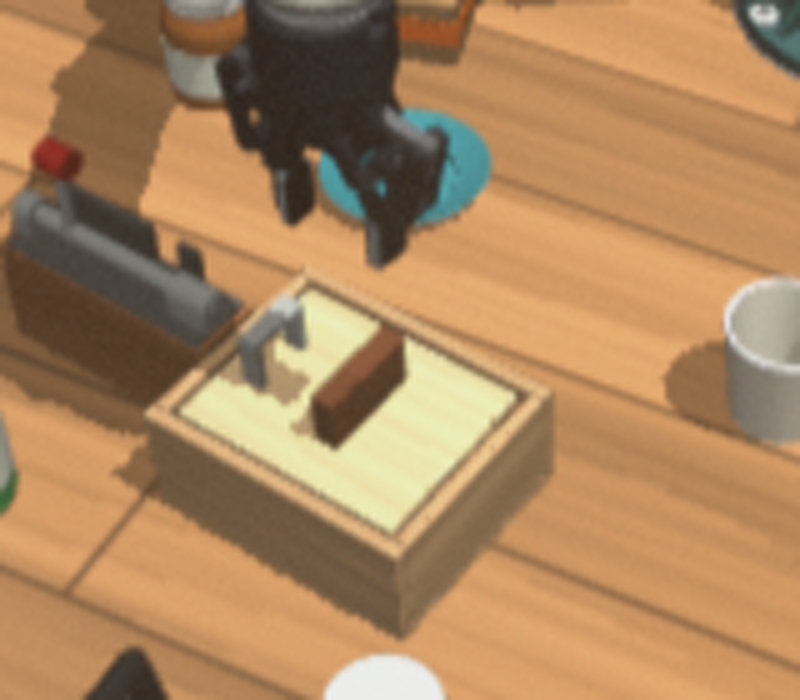

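The board sits inside on the posts with the keeper towards the bolt at crop (270,340), released. Moving over the red knob at (57,158).

```bash
python3 -m handwheel '[[0,0.001,-0.025,0,0,0,0.6],[0,0.002,-0.06,0,0,0,0.6],[0,0.003,-0.095,0,0,0,0.6],[0,0.004,-0.13,0,0,0,0.6],[0,0.005,-0.165,0,0,0.005,0.6],[0.004,0.006,-0.2,0,0,0.01,0.6],[0.008,0.007,-0.225,0,0,0.013,0.6],[0.008,0.007,-0.234,0,0,0.013,0.6],[0.008,0.007,-0.234,0,0,0.013,0.6],[0.008,0.007,-0.234,0,0,0.013,0.6]]'; python3 - <<'E'
from h import *
C=cams()
cv2.imwrite("pics/p_scene.png",cv2.resize(C["scene"]["pixels"][90:230,100:260,::-1],None,fx=5,fy=5,interpolation=cv2.INTER_CUBIC))
P=(.6071,-.1186,-.1385)
k=pl(P,[(0,-.2245,0)])[0];print(k)
delta([k[0],k[1],.166],P[2]+np.pi/2)
E
```

```text
clock: 15.12
position: [0.5763, -0.3402, 0.2394]
tool_rot: [-1.106, 1.27, 1.109]
wrist_force: [0.0, 0.7, 0.6]
opening: 0.599
[ 0.57610606 -0.34095023  0.        ]
shift [ 0.0738  0.0008 -0.0031] turn [ 0.0054  0.0026 -0.0001] dist 0.074 clock 15.22 q [ 0.51  0.54 -0.07  1.75  0.04  0.85  1.86]
```

View pics/p_scene.png

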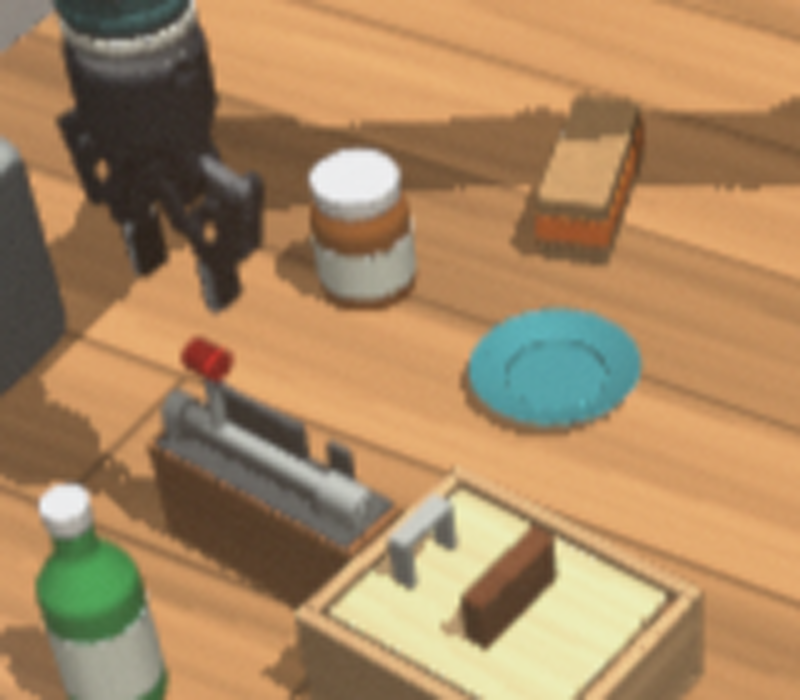

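```bash
python3 - <<'E'
from h import *
C=cams();p=telemetry.get_obs()["position"]
for z in(.214,.16):
    print(z,((proj(C["scene"],[[p[0],p[1],z]])+.5-[100,90])*5-.5).round(0))
E
```

```text
0.214 [[190. 292.]]
0.16 [[205. 360.]]
```

The tool axis at knob height projects to (205,360), and the knob is seen at (207,358). Descending and pinching it.

```bash
python3 -m handwheel '[[0.015,0,-0.003,0.005,0.003,0,0.6],[0.035,0.001,-0.003,0.005,0.003,0,0.6],[0.055,0.001,-0.003,0.005,0.003,0,0.6],[0.073,0.001,-0.003,0.005,0.003,0,0.6],[0.073,0.001,-0.003,0.005,0.003,0,0.6],[0.073,0.001,-0.003,0.005,0.003,0,0.2],[0.073,0.001,-0.003,0.005,0.003,0,0.2],[0.073,0.001,-0.003,0.005,0.003,0,0.2],[0.073,0.001,-0.003,0.005,0.003,0,0.2],[0.073,0.001,-0.003,0.005,0.003,0,0.2]]' 25; python3 - <<'E'
from h import *
C=cams()
for n,(ox,oy) in(("scene",(100,110)),("top",(280,100))):
    cv2.imwrite(f"pics/q_{n}.png",cv2.resize(C[n]["pixels"][oy:oy+110,ox:ox+150,::-1],None,fx=5,fy=5,interpolation=cv2.INTER_CUBIC))
P=(.6071,-.1186,-.1385)
k=pl(P,[(0,-.155,0)])[0];print(k)
delta([k[0],k[1],.166],P[2]+np.pi/2)
E
```

```text
clock: 16.15
position: [0.5771, -0.3406, 0.1684]
tool_rot: [-1.109, 1.27, 1.105]
wrist_force: [0.5, 2.9, 3.2]
opening: 0.276
[ 0.58570107 -0.27211575  0.        ]
shift [0.0023 0.0009 0.0692] turn [ 0.0012 -0.0011  0.0024] dist 0.069 clock 16.25 q [ 0.51  0.62 -0.06  1.8   0.05  0.72  1.85]
```

View pics/q_scene.png

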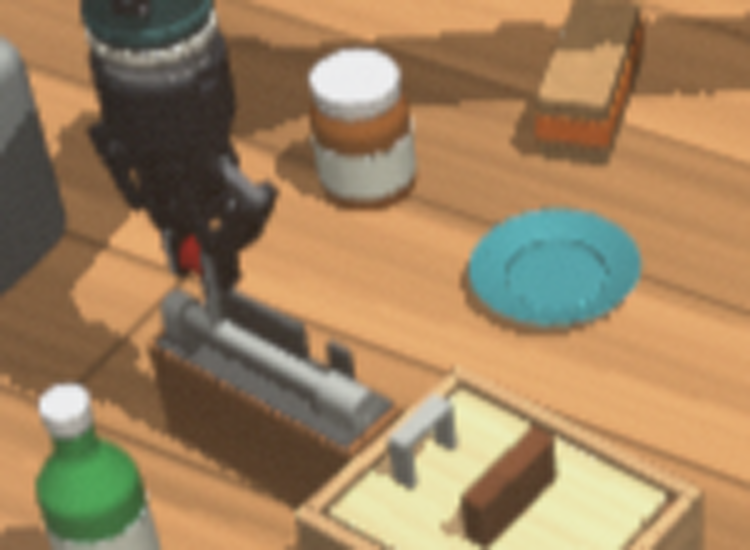

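The knob is pinched (opening 0.276, about 23.5 mm). Sliding it along crate +y.

```bash
python3 -m handwheel '[[0,0,0.006,0,0,0,0.2],[0,0,0.013,0,0,0,0.2],[0,0,0.02,0,0,0,0.2],[0,0,0.027,0,0,0,0.2],[0,0,0.034,0,0,0,0.2],[0,0,0.041,0,0,0,0.2],[0,0,0.048,0,0,0,0.2],[0,0,0.055,0,0,0,0.2],[0,0,0.061,0,0,0,0.2],[0,0,0.066,0,0,0,0.2],[0,0,0.07,0,0,0,0.2],[0,0,0.07,0,0,0,0.2]]'; python3 - <<'E'
from h import *
C=cams()
for n,(ox,oy) in(("scene",(110,110)),("top",(280,100))):
    cv2.imwrite(f"pics/r_{n}.png",cv2.resize(C[n]["pixels"][oy:oy+110,ox:ox+150,::-1],None,fx=5,fy=5,interpolation=cv2.INTER_CUBIC))
P=(.6071,-.1186,-.1385)
k=pl(P,[(0,-.155,0)])[0];print(k)
delta([k[0],k[1],.166],P[2]+np.pi/2)
E
```

```text
clock: 17.25
position: [0.5866, -0.2726, 0.1684]
tool_rot: [-1.111, 1.272, 1.103]
wrist_force: [-0.6, -4.2, 0.9]
opening: 0.273
[ 0.58570107 -0.27211575  0.        ]
shift [0.0024 0.0009 0.0004] turn [ 0.0004 -0.0027  0.0029] dist 0.003 clock 17.35 q [ 0.4   0.59 -0.05  1.86  0.05  0.69  1.75]
```

View pics/r_scene.png

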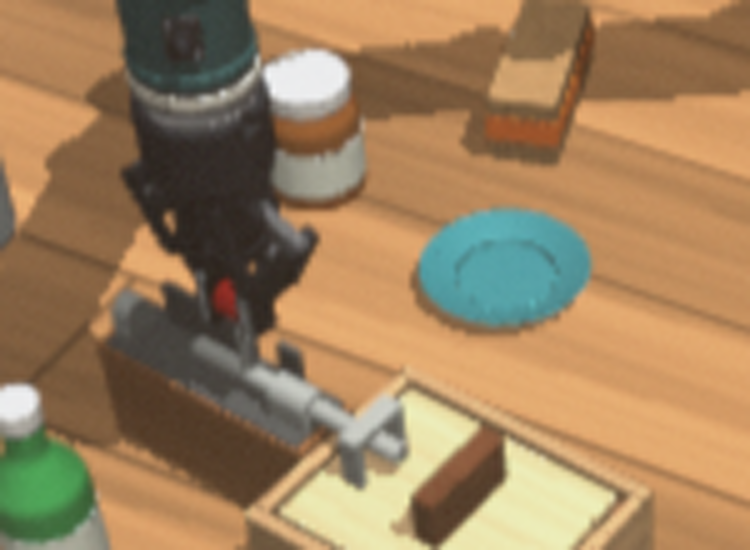

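The bolt tip at crop (400,447) has passed through the keeper. I'll push a few mm more to feel the hard stop.

```bash
python3 -m handwheel '[[0,0,0.002,0,0,0,0.2],[0,0,0.004,0,0,0,0.2],[0,0,0.005,0,0,0,0.2],[0,0,0.005,0,0,0,0.2]]';  python3 -m handwheel '[[0,0,0.004,0,0,0,0.2],[0,0,0.004,0,0,0,0.2],[0,0,0.004,0,0,0,0.2]]'; python3 - <<'E'
from h import *
C=cams()
P=(.6071,-.1186,-.1385)
cv2.imwrite("pics/s_scene.png",cv2.resize(C["scene"]["pixels"][140:240,110:240,::-1],None,fx=6,fy=6,interpolation=cv2.INTER_CUBIC))
print(((proj(C["scene"],pl(P,[(0,-.034,.1),(0,-.155,.16)]))+.5-[110,140])*6-.5).round())
k=pl(P,[(0,-.155,0)])[0];print(k)
delta([k[0],k[1],.166],P[2]+np.pi/2)
E
```

```text
clock: 17.68
position: [0.5866, -0.2723, 0.1685]
tool_rot: [-1.113, 1.276, 1.099]
wrist_force: [-0.4, -10.3, -1.2]
opening: 0.276
clock: 17.93
position: [0.5865, -0.2721, 0.1685]
tool_rot: [-1.115, 1.28, 1.095]
wrist_force: [-0.5, -8.9, -0.6]
opening: 0.277
[[484. 365.]
 [286. 182.]]
[ 0.58570107 -0.27211575  0.        ]
shift [ 0.0025  0.0008 -0.    ] turn [-0.0034 -0.0127  0.0051] dist 0.003 clock 18.03 q [ 0.39  0.59 -0.04  1.86  0.06  0.68  1.74]
```

View pics/s_scene.png

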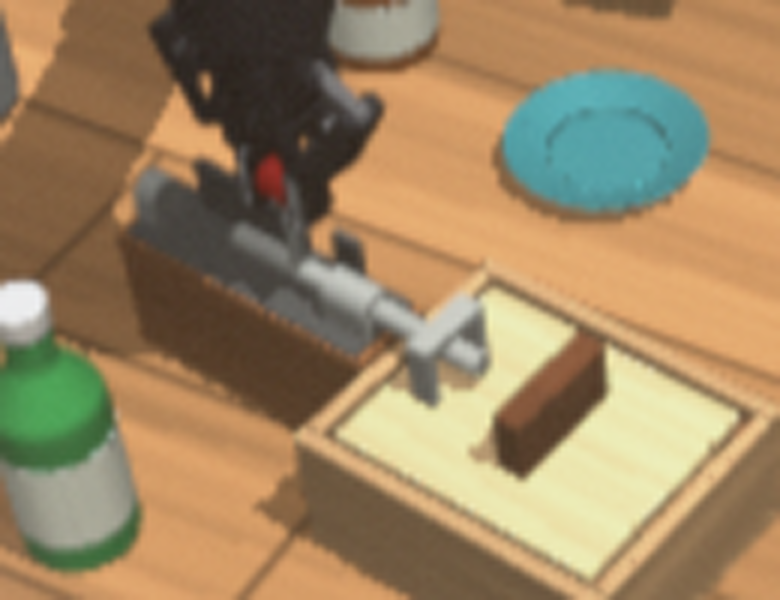

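The tip reads (485,362) against (484,365) predicted for fully home, and the push met a hard stop at 10 N. Now I turn the handle down along the 60 mm arc, first half.

```bash
python3 -m handwheel '[[0.0005,0.0078,0.001,0,0,0,0.2],[0.002,0.0154,0.001,0,0,0,0.2],[0.0045,0.0228,0.001,0,0,0,0.2],[0.0079,0.0298,0.001,0,0,0,0.2],[0.0122,0.0363,0.001,0,0,0,0.2],[0.0173,0.0422,0.001,0,0,0,0.2],[0.0173,0.0422,0.001,0,0,0,0.2]]'; python3 - <<'E'
from h import *
C=cams()
P=(.6071,-.1186,-.1385)
cv2.imwrite("pics/t_scene.png",cv2.resize(C["scene"]["pixels"][140:240,110:240,::-1],None,fx=6,fy=6,interpolation=cv2.INTER_CUBIC))
for th in(.78,1.04,1.3,1.6):
    print(th);s,c=.06*np.sin(th),.06*np.cos(th)
    d=Ro.from_rotvec([0,0,P[2]]).apply([-s,0,0])
    delta([.5865+d[0],-.2721+d[1],.1685-.06+c],P[2]+np.pi/2)
E
```

```text
clock: 18.62
position: [0.5459, -0.2668, 0.1521]
tool_rot: [-1.117, 1.278, 1.09]
wrist_force: [-0.6, -4.6, 4.9]
opening: 0.272
0.78
shift [0.001  0.0013 0.0003] turn [-0.0047 -0.0142  0.0083] dist 0.002 clock 18.72 q [ 0.41  0.57 -0.04  1.96  0.06  0.6   1.74]
1.04
shift [0.0132 0.011  0.0005] turn [-0.0047 -0.0142  0.0083] dist 0.017 clock 18.72 q [ 0.41  0.57 -0.04  1.96  0.06  0.6   1.74]
1.3
shift [0.0275 0.0171 0.0006] turn [-0.0047 -0.0142  0.0083] dist 0.032 clock 18.72 q [ 0.41  0.57 -0.04  1.96  0.06  0.6   1.74]
1.6
shift [0.0452 0.0195 0.0009] turn [-0.0047 -0.0142  0.0083] dist 0.049 clock 18.72 q [ 0.41  0.57 -0.04  1.96  0.06  0.6   1.74]
```

View pics/t_scene.png

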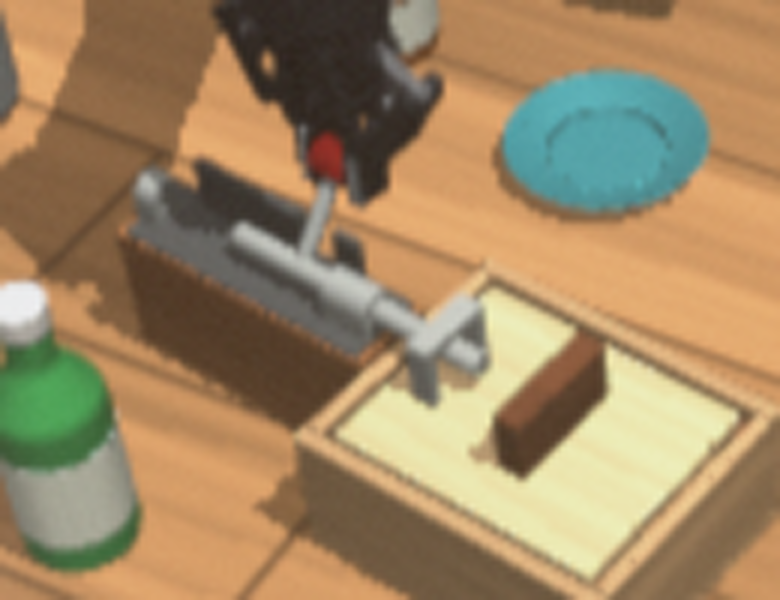

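The handle is at about 45° and entering the notch, with the knob at crop (326,157). Continuing to level.

```bash
python3 -m handwheel '[[0.005,0.0055,0.001,0,0,0,0.2],[0.0115,0.0098,0.001,0,0,0,0.2],[0.018,0.0135,0.001,0,0,0,0.2],[0.025,0.0165,0.001,0,0,0,0.2],[0.033,0.0185,0.001,0,0,0,0.2],[0.04,0.0195,0.001,0,0,0,0.2],[0.046,0.0195,0.001,0,0,0,0.2],[0.046,0.0195,0.001,0,0,0,0.2]]'; python3 - <<'E'
from h import *
C=cams()
P=(.6071,-.1186,-.1385)
cv2.imwrite("pics/u_scene.png",cv2.resize(C["scene"]["pixels"][140:240,110:240,::-1],None,fx=6,fy=6,interpolation=cv2.INTER_CUBIC))
th=1.57;s,c=.06*np.sin(th),.06*np.cos(th)
d=Ro.from_rotvec([0,0,P[2]]).apply([-s,0,0])
delta([.5865+d[0],-.2721+d[1],.1685-.06+c],P[2]+np.pi/2)
print(((proj(C["scene"],pl(P,[(-.06,-.155,.1)]))+.5-[110,140])*6-.5).round())
E
```

```text
clock: 19.38
position: [0.5254, -0.264, 0.1054]
tool_rot: [-1.114, 1.282, 1.092]
wrist_force: [-3.1, -4.0, 4.4]
opening: 0.277
shift [-0.0029 -0.0016  0.0004] turn [-0.0063 -0.0141  0.0052] dist 0.003 clock 19.48 q [ 0.41  0.63 -0.04  2.03  0.07  0.48  1.74]
[[378. 201.]]
```

View pics/u_scene.png

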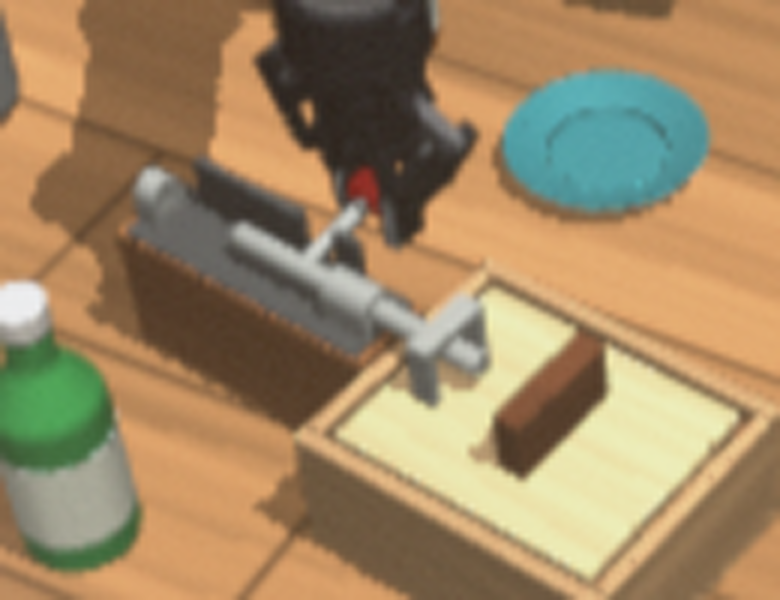

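The knob shows at (363,188), but level would be (378,201), so it's probably a bit short. I'll go lower while watching the force.

```bash
python3 -m handwheel '[[0.003,0,0,0,0,0,0.2],[0.006,0,0,0,0,0,0.2],[0.009,0,0,0,0,0,0.2],[0.009,0,0,0,0,0,0.2]]'; python3 -m handwheel '[[0,0,0,0,0,0,0.5],[0,0,0,0,0,0,0.55],[0,0,0,0,0,0,0.55]]';python3 -m handwheel '[[-0.015,0,0,0,0,0,0.55],[-0.05,0,0,0,0,0,0.55],[-0.09,0,0,0,0,0,0.55],[-0.12,0,0,0,0,0,0.55]]'; python3 - <<'E'
from h import *
C=cams()
P=(.6071,-.1186,-.1385)
cv2.imwrite("pics/v_scene.png",cv2.resize(C["scene"]["pixels"][140:240,110:240,::-1],None,fx=6,fy=6,interpolation=cv2.INTER_CUBIC))
for th in(1.2,1.35,1.57):print(th,((proj(C["scene"],pl(P,[(-.06*np.sin(th),-.155,.1+.06*np.cos(th))]))+.5-[110,140])*6-.5).round())
E
```

```text
clock: 19.82
position: [0.5256, -0.2642, 0.0979]
tool_rot: [-1.113, 1.282, 1.092]
wrist_force: [-3.7, -2.6, 11.1]
opening: 0.278
clock: 20.07
position: [0.5257, -0.2625, 0.0975]
tool_rot: [-1.113, 1.281, 1.094]
wrist_force: [0.8, 0.1, 0.3]
opening: 0.551
clock: 20.4
position: [0.5258, -0.2599, 0.2191]
tool_rot: [-1.113, 1.279, 1.095]
wrist_force: [1.1, -1.3, 0.7]
opening: 0.552
1.2 [[368. 175.]]
1.35 [[374. 185.]]
1.57 [[378. 201.]]
```

View pics/v_scene.png

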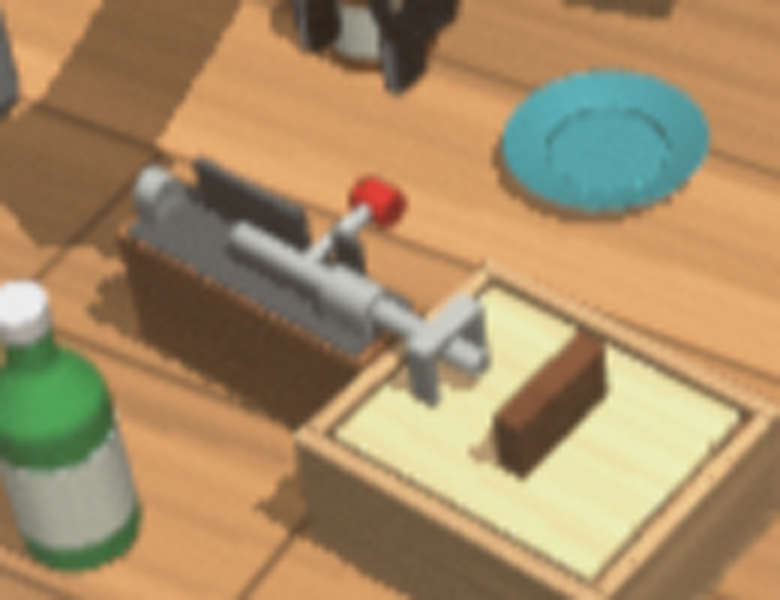

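The knob is at (378,202); predicted level is (378,201), and the 11 N reaction suggests the stop was reached. Backing off to check everything from both cameras.

```bash
python3 -m handwheel '[[-0.02,0.01,0.02,0,0,0,0.55],[-0.03,0.02,0.055,0,0,0,0.55],[-0.03,0.03,0.095,0,0,0,0.55],[-0.03,0.03,0.135,0,0,0,0.55],[-0.03,0.03,0.175,0,0,0,0.55],[-0.03,0.03,0.215,0,0,0,0.55],[-0.03,0.03,0.255,0,0,0,0.55],[-0.03,0.03,0.295,0,0,0,0.55],[-0.03,0.03,0.335,0,0,0,0.55],[-0.03,0.03,0.375,0,0,0,0.55],[-0.03,0.03,0.415,0,0,0,0.55],[-0.03,0.03,0.445,0,0,0,0.55]]'; python3 - <<'E'
from h import *
C=cams()
P=(.6071,-.1186,-.1385)
for n,(ox,oy) in(("scene",(110,140)),("top",(250,110))):
    cv2.imwrite(f"pics/w_{n}.png",cv2.resize(C[n]["pixels"][oy:oy+100,ox:ox+130,::-1],None,fx=6,fy=6,interpolation=cv2.INTER_CUBIC))
    print(n)
    for th in(1.35,1.57):print(th,((proj(C[n],pl(P,[(-.06*np.sin(th),-.155,.1+.06*np.cos(th)),(0,-.034,.1)]))+.5-[ox,oy])*6-.5).round().tolist())
    r=[(.063,.08,.079),(.063,-.08,.079),(-.063,-.08,.079),(-.063,.08,.079)]
    print("board",((proj(C[n],pl(P,r))+.5-[ox,oy])*6-.5).round().tolist())
    cv2.imwrite(f"pics/full_{n}.png",C[n]["pixels"][:,:,::-1])
print(telemetry.get_obs()["clock"])
E
```

```text
clock: 21.5
position: [0.5614, 0.1888, 0.2447]
tool_rot: [-1.12, 1.273, 1.092]
wrist_force: [0.3, -0.2, -0.2]
opening: 0.552
scene
1.35 [[374.0, 185.0], [484.0, 365.0]]
1.57 [[378.0, 201.0], [484.0, 365.0]]
board [[591.0, 575.0], [335.0, 431.0], [495.0, 283.0], [744.0, 412.0]]
top
1.35 [[545.0, 413.0], [322.0, 280.0]]
1.57 [[538.0, 421.0], [322.0, 280.0]]
board [[124.0, 152.0], [415.0, 193.0], [389.0, 416.0], [92.0, 374.0]]
21.6
```

View pics/w_scene.png

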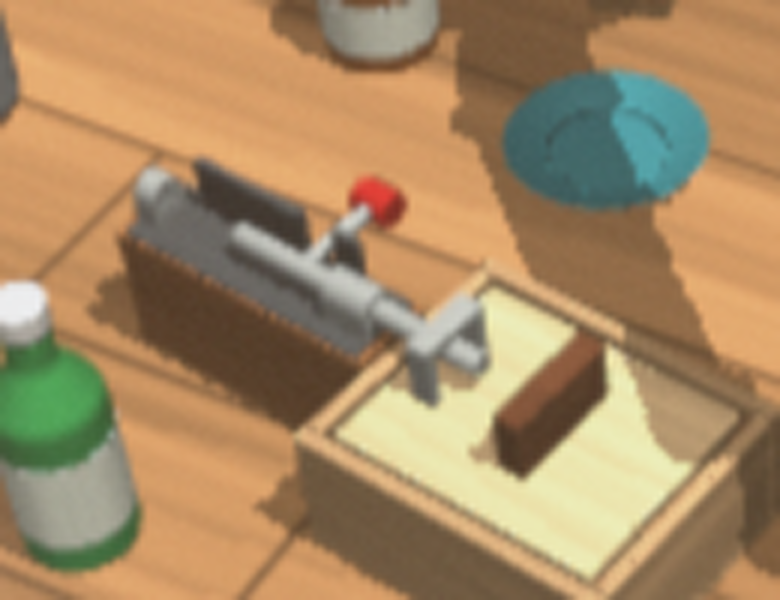

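View pics/w_top.png

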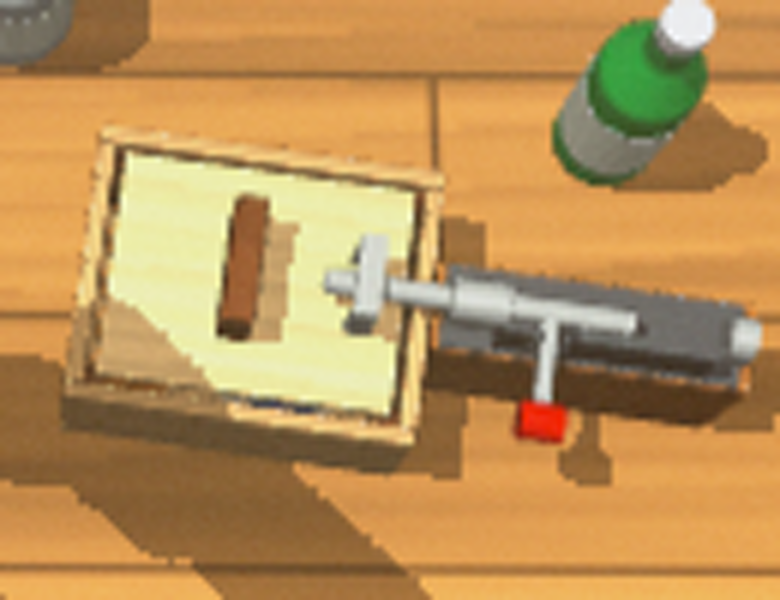

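View pics/full_top.png

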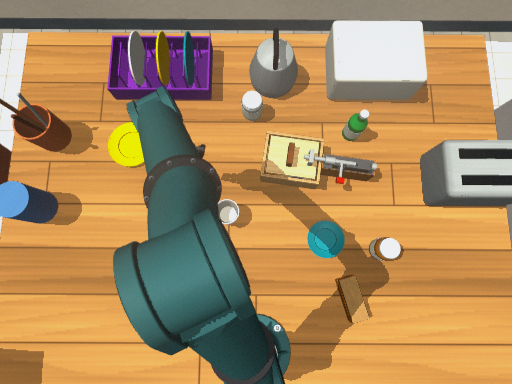

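The top view puts the knob at (542,422), against (538,421) predicted for level. The board corners (125,150), (417,190), (393,415) and (92,374) sit within about 1 camera pixel of the centred prediction. The bolt is through the keeper, the other objects are unmoved and the arm is clear, so I'm handing in.

```bash
python3 -c "
from bench import arm,telemetry
print(arm.hand_in()); print(telemetry.get_obs()['clock'])"
```

```text
the job is handed in; nothing more can be done
None
the job is handed in; nothing more can be done
```

The crate is packed and I've handed the job in. At about 21.6 s of the 69 s limit, my last pictures showed every step done; the hand-in itself reports no verdict.

- **Container:** set flat on the crate floor beside the snack box and let go. A picture taken before the board went on showed it flat and clear of the box. I judged this by eye and did not measure it.
- **Board:** laid inside the crate on the posts, keeper towards the bolt, then let go. In the last top view its corners sit within about 1 camera pixel (roughly 3 mm) of a centred board.
- **Bolt:** slid through the keeper until it met a hard stop at about 10 N. The tip was where a fully home bolt should be, within 1 pixel.
- **Handle:** my first turn left it slightly short of level by the picture. I pressed it down further, to an 11 N reaction, and let go. Both cameras then put the knob within about 1 pixel of level.
- **Surroundings:** in the last pictures the arm was clear and the crockery, bottle, jar and can looked unmoved, though the arm partly covered the yellow plate in the top view. The snack box was hidden under the board by then; it had looked unmoved in the last picture before that.

The two cameras disagreed by 2–3 mm on crate and board positions, about what the calibration allows, so I set the board from how it sat relative to the crate. No checks were left failing.

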